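Pile up and clamp a match-drilling stack

ROBOT

A 6-joint arm with a two-finger parallel gripper is mounted at the origin on the work surface. World frame = base frame: x ahead of the robot, y to its left, z up, the work surface at z = 0. Lengths are in m, angles in degrees, forces in N, time in s.
With the tool pointing down it reaches from about 0.3 to 0.75 m from the base axis. Payload 8.5 kg.
Tool frame: the origin (TCP) lies midway between the tips of the shut fingers; the grasp point (between the pads) lies 19 mm behind it; z points along the fingers, y is the line along which they close (so a half turn about z gives the same grasp; the last joint's range is limited). The gripper opens to 85 mm and grips with 20 to 120 N. Pads are 22 mm wide; open, the fingers measure 114 mm over their backs; the gripper's body (76 mm by 85 mm) begins 54 mm behind the grasp point. The pads swing forward as they close: fully open they stand 13 mm farther back than shut.
Start: joints at [-84.357, 21.807, 74.336, -0, 83.858, -12.336], TCP at [0.17, -0.523, 0.21] pointing down, gripper open.
Joint ranges: [-178.18, 178.18], [-50.72, 133.34], [12.68, 142.11], [-81.47, 261.47], [9.98, 163.14], [-165.26, 165.26]. Speed limits (degrees/s): [136.94, 136.94, 180, 180, 180, 180].

INTERFACE

Orientations are given as a 3x3 rotation matrix whose columns are the frame's x, y, z axes.
In Python, from rig import env, get_image, close_job gives the robot as it stands.
- The arm moves only by the tool step_arm, never from a script. Its argument "targets" is a list of rows, each a list of 2 entries, a list of its own where there are three numbers: the shift along the tool's x, y, z as a fraction of full scale, then the turn, a rotation vector about the tool's x, y, z as a fraction of full scale. In form: [[[x, y, z], [wx, wy, wz]], ...]. A call has 1 to 10 rows; each row is the pose to reach, as a shift and turn from the pose commanded when the call began, along the tool's axes at that moment; what a row does not reach only later rows make up. Full scale, the value 1, is 0.3 m for a shift and 45 degrees for a turn. A row lasts 1/12 s, in which the tool goes at most 41.7 mm and 7.16 degrees, less where a joint would pass 70% of its speed; a pose out of reach is approached as far as the arm can. A call with a number of a shift or a turn outside -1 to 1 is refused whole. A call with a gripper value outside its range is refused whole. "jaw" is the finger opening in mm, from 0 to 85.4, set as the call begins (left out, the last holds). The fingers move at their own pace and stop on an object; "grip_force" is the grip in N (left out, the last holds). Time passes only in rows, so rows that repeat a pose let the fingers close. It gives the time, the measured TCP pose, the force, the opening and the grip force at its end, in the units of the state.
- env.observe(): the state, without advancing time (a new reading comes with each control period).
- get_image(name): name is "scene" or "top" or "wrist"; returns a dict with "img" (480x640x3 uint8, red, green, blue), "z_map" (480x640 float32, m along the optical axis (not along the pixel's ray), 0 where there is no reading), "intrinsics" (3x3 intrinsics, pixels), "rvec" (rotation vector, rad) and "tvec" (3), from world to camera coordinates, as OpenCV has them. Camera axes: x right, y down, z forward; pixel columns grow to the right and rows downward; lengths in m; the calibration is good to about 2 mm. A picture is of the moment at which its call begins.
- close_job(): hands the job in; it is judged then, once.
The state is a dict: "time_s": time; "q": joint angles; "qvel": joint speeds; "joint_efforts": joint torques, N m; "position": TCP position; "tool_rot": TCP orientation; "ft_force": force on the tool from outside, world axes, zero at the start; "wrist_torque": the same for the moment, N m; "grip_width": finger opening in m; "gripper_force": force on a finger pad.
Only numpy, scipy, OpenCV 4.12 (cv2) and the standard library are available. Lean on these libraries where they do the work, as an engineer would, in place of code of your own. Each camera call takes 0.05 s, during which the arm holds its last target. There are 200 camera calls.

TASK

Load the pin jig for match-drilling: lay the green fibreboard scrap in first to save the jig, then the walnut block, then the brass plate, and last the blue drill template with its bushings up, each lying flat and squared up in the corner of the three pins. Then swing the red handle of the toggle clamp upright so that the rubber foot locks down on the template, and let go. Leave the tape measure and the wax tin standing where they are.

Things in the scene. Friction and masses are not known exactly. Their poses are not given: they have to be found in the camera images.
- fibreboard: Loose scrap of green (moisture-proof) fibreboard with old drill holes, 100 mm long (its own y) by 56 mm wide (its own x) by 12 mm thick, 60 g or so; origin at the centre of its underside, z up; lies flat on the saw table.
- walnut: Loose dark brown walnut block, plain, 100 mm long (its own y) by 56 mm wide (its own x) by 20 mm thick, 90 g or so; origin at the centre of its underside, z up; lies flat on the saw table.
- brass_plate: Loose yellow brass plate with scribed lines, 100 mm long (its own y) by 56 mm wide (its own x) by 10 mm thick, 460 g or so; origin at the centre of its underside, z up; lies flat on the saw table.
- template: Loose blue steel drill template, plate 100 mm long (its own y) by 56 mm wide (its own x) by 10 mm thick, 220 g or so; origin at the centre of its underside, z up; on its top four round silver bushings, 14 mm across and 6 mm high, at x = +-16, y = +-36 mm. Lies bushings up on the saw table.
- nest (a point): Where the pile goes on the fixed plywood jig (18 mm thick; 140 mm in nest x, y from -75 to 175). On its top face, at the centre of a 100 x 56 mm outline touching three upright steel pins (8 mm thick, 48 high, tapered tops, centres at nest x, y = (32,-38), (32,38), (0,-54) mm). z up; y points to the clamp block (from y = 86). A piece in place is centred here, long side along y.
- clamp_grip (a point): Where to pinch the toggle clamp's red handle: a point in the grip, which is 16 mm wide in x (parallel to nest x and the hinges), 20 deep, and runs along z from 66 mm below to 22 mm above it. z points to the handle's free end. Starts open: handle 7 degrees above level, pointing to nest +y. Swing it up and over towards the pile (about 90 degrees, see clamp_arm) until upright.
- clamp_arm (a joint): Toggle clamp's steel arm, rad: 0 open (raised, clear of the pile), 1.71 closed (level). The red handle drives it; its grip point goes, in nest y,z (mm): 212,103; 208,114; 202,127; 191,143; 177,159; 160,173; 138,184; 117,190; 100,192; 80,193; 74,193. A few N move it. The last is the stop, just past dead centre, where it locks; short of it, it springs back. It slips some mm in a pinch: push on.
- clamp_foot: Black rubber foot at the end of the clamp's arm, 18 mm across, springy (2.5 N per mm); origin at the centre of its pressing face, z back up its spindle. Open, it is held up at the top of the raised arm; closed on the full pile it presses the middle of the template with about 3 N.
- tape_measure: Bystander: yellow and black tape measure, standing, 66 x 38 x 62 mm high, origin at the centre of its underside.
- wax_tin: Bystander: flat round green tin with a steel lid, 79 mm across, 34 mm high, origin at the centre of its underside.
Things that resemble listed ones, but are neither listed nor needed, are in the scene too. Of the things that look like the fibreboard, the smaller one is meant. Of the things shaped like the brass_plate, the yellow one is meant.

How it is judged:
By the outcome, as a careful person would: the job done as asked, in the order asked, and still so for the second after the job is handed in, with the robot touching nothing.
It also fails if it takes over 112 s, if anything falls off the work surface, if the arm or the gripper's body presses on something with over 40 N, if the wrist force passes 120 N, or if a joint passes its speed limit or range.

## Working session

There is one attempt and no reset: what is moved stays moved. The work goes in short steps, Python scripts to look and compute and a tool call to move; the robot and the scene stay as the last step left them, time stands still between calls to the robot, and variables do not carry over. Pictures are saved under pics/ and viewed, at most 17 in all, crops included, and the job is handed in when it is done.

Besides the shell and the picture viewer there is one more tool, called by a JSON object that holds its "op" and its "data". step_arm: Moves the arm, as the interface text tells. Its arguments: {"type":"object","properties":{"targets":{"type":"array","items":{"type":"array"}},"jaw":{"type":"number"},"grip_force":{"type":"number"}},"required":["targets"]}

```bash
ls; mkdir -p pics; cat > h.py <<'E'
import numpy as np, cv2
from rig import env, get_image, close_job
def snap(n,f):
    d=get_image(n); np.savez('pics/%s.npz'%f,**d); cv2.imwrite('pics/%s.png'%f,d['img'][:,:,::-1]); return d
def load(f): return dict(np.load('pics/%s.npz'%f))
def world(d,u,v,z=None):
    K=d['intrinsics'];R=cv2.Rodrigues(d['rvec'])[0];t=d['tvec'].ravel()
    u=np.atleast_1d(u).astype(float);v=np.atleast_1d(v).astype(float)
    ray=np.stack([(u-K[0,2])/K[0,0],(v-K[1,2])/K[1,1],np.ones_like(u)],1)
    if z is None:
        zz=d['z_map'][v.astype(int),u.astype(int)]
        return (ray*zz[:,None]-t)@R
    o=-R.T@t; w=ray@R; return o+w*((z-o[2])/w[:,2])[:,None]
def proj(d,p):
    return cv2.projectPoints(np.atleast_2d(np.array(p,float)),d['rvec'],d['tvec'],d['intrinsics'],None)[0][:,0]
E
python3 - <<'E'
from h import *
s=env.observe();print({k:np.round(v,3).tolist() for k,v in s.items()})
for n in('scene','top'):
    d=snap(n,n+'0');R=cv2.Rodrigues(d['rvec'])[0];print(n,-R.T@d['tvec'].ravel(),d['intrinsics'][0,0])
E
```

```text
pics
{'time_s': 0.0, 'q': [-84.357, 21.84, 74.387, -0.001, 83.86, -12.335], 'qvel': [0.046, 0.097, -0.052, -0.083, -0.034, -0.063], 'joint_efforts': [0.001, -44.846, -23.127, -0.0, 0.005, 0.0], 'position': [0.17, -0.523, 0.209], 'tool_rot': [[0.951, 0.309, -0.0], [0.309, -0.951, 0.002], [0.0, -0.001, -1.0]], 'ft_force': [0.429, 0.108, -0.82], 'wrist_torque': [-0.036, -0.015, -0.004], 'gripper_force': 0.0, 'grip_width': 0.086}
scene [1.01214595 0.50895664 0.82933188] 490.7627169505999
top [ 0.36106848 -0.05167422  1.26236767] 536.7246552811426
```

View pics/scene0.png

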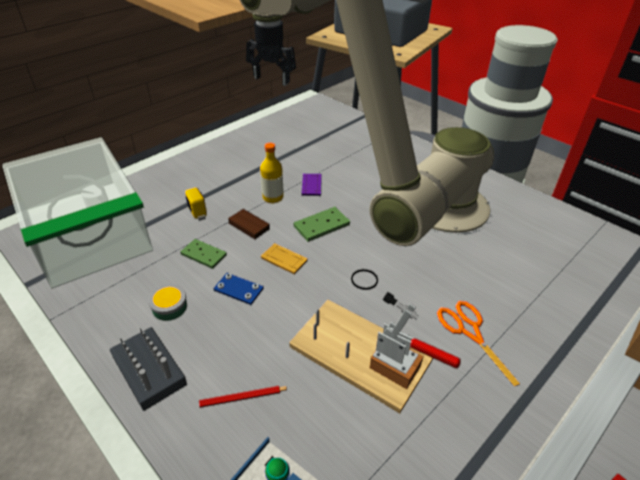

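View pics/top0.png

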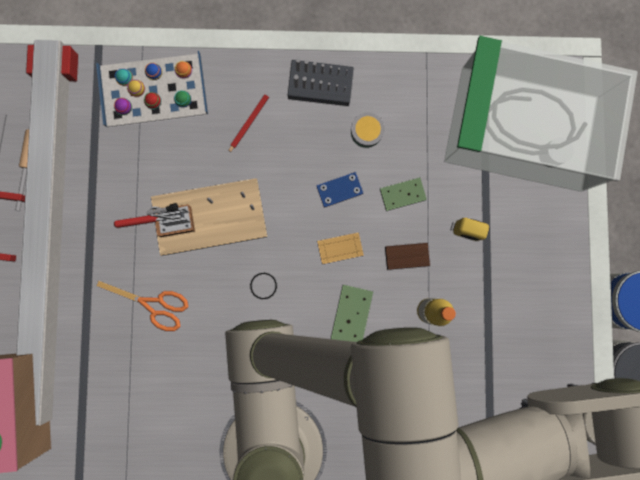

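The top view shows: fibreboard candidates at (403,193), small, and (352,313), large. The smaller one is meant. Brass-shaped pieces are the yellow one at top (341,248) and the purple one at scene (312,184); the yellow one is meant. The walnut is at (407,256), the template at (340,189), and the jig at (210,215) with the clamp at (172,217). I'll confirm this in a crop and measure.

```bash
python3 - <<'E'
from h import *
d=load('top0');im=d['img'][:,:,::-1]
cv2.imwrite('pics/c1.png',cv2.resize(im[160:345,110:450],None,fx=2.35,fy=2.35,interpolation=cv2.INTER_CUBIC)[:, :800])
hsv=cv2.cvtColor(d['img'],cv2.COLOR_RGB2HSV)
cand={'fib':((403,193),.012),'wal':((407,256),.02),'bra':((341,248),.01),'tem':((340,189),.01),'bigfib':((352,305),.012)}
for n,((u,v),h) in cand.items():
    c=np.median(d['img'][v-4:v+5,u-6:u+7].reshape(-1,3).astype(int),0)
    m=(np.abs(d['img'].astype(int)-c).sum(2)<70).astype(np.uint8)
    box=np.zeros_like(m);box[v-32:v+33,u-32:u+33]=1;m&=box
    m=cv2.morphologyEx(m,cv2.MORPH_CLOSE,np.ones((9,9)))
    k,l,st,_=cv2.connectedComponentsWithStats(m);i=1+np.argmax(st[1:,4])
    vs,us=np.nonzero(l==i)
    zt=np.median(world(d,us,vs)[:,2])
    w=world(d,us,vs,h)[:,:2]
    r=cv2.minAreaRect((w*1000).astype(np.float32))
    print(n,'ztop',zt.round(4),'mean',w.mean(0).round(4),np.round(r[0],1),np.round(r[1],1),round(r[2],1))
E
```

```text
fib ztop 0.0122 mean [ 0.5934 -0.3069] [ 595.6 -302.3] [116.8 151.4] 89.5
wal ztop 0.0208 mean [ 0.4452 -0.3074] [ 445.1 -307.7] [ 54.  100.6] 5.4
bra ztop 0.0106 mean [ 0.4635 -0.1525] [ 463.5 -152.7] [ 57.8 102. ] 12.7
tem ztop 0.011 mean [ 0.6019 -0.15  ] [ 602.2 -150.1] [55.3 98.9] 20.2
bigfib ztop 0.0161 mean [ 0.3112 -0.1804] [ 317.6 -180.6] [122.1 148.4] 0.4
```

View pics/c1.png

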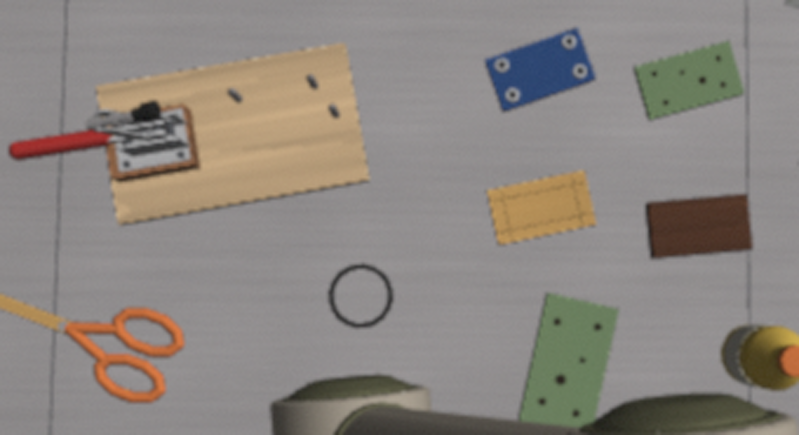

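The crop confirms the small fibreboard at crop (690,80), the walnut at (700,225), the yellow brass plate at (541,208), and the template bushings up at (541,68). The pins are at crop (311,82), (234,96) and (334,111). Next I'll work out a hover pose over the jig.

```bash
cat >> h.py <<'E'
def go(p,yaw=None,s=None,show=True):
    """p: world TCP target, yaw: angle (deg) of tool y axis in world, tool down; print shift/turn in full-scale units"""
    s=s or env.observe();R=np.array(s['tool_rot']).reshape(3,3);d=R.T@(np.array(p)-s['position'])/.3
    w=np.zeros(3)
    if yaw is not None:
        a=np.radians(yaw);c=None
        for k in(0,np.pi):
            y=np.array([np.cos(a+k),np.sin(a+k),0]);z=np.array([0,0,-1.]);T=np.stack([np.cross(y,z),y,z],1)
            r=cv2.Rodrigues(R.T@T)[0].ravel()
            if c is None or np.linalg.norm(r)<np.linalg.norm(c): c=r
        w=np.degrees(c)/45
    print('shift',d.round(4),'turn',w.round(4)); return d,w
E
python3 - <<'E'
from h import *
d=load('top0')
def c2(u,v): return u/2.35+110+.0,v/2.35+160
print('jig corners',[world(d,*c2(*p),.018)[0].round(4).tolist() for p in((95,87),(345,43),(370,180),(120,222))])
pins=[world(d,*c2(*p),.064)[0] for p in((311,82),(234,96),(334,111))]
print(np.round(pins,4))
w=[world(d,u,v)[0].round(4).tolist() for u,v in [(240,196)]];print(w)
for n,c,h in(('fib',[(637,72),(730,42),(743,93),(652,119)],.012),('wal',[(647,204),(748,195),(752,249),(652,257)],.02),('bra',[(488,190),(583,171),(595,225),(498,243)],.01),('tem',[(486,59),(577,29),(595,79),(505,111)],.01)):
    q=np.array([world(d,*c2(*p),h)[0] for p in c]);l=(q[0]-q[1]+q[3]-q[2]);print(n,q.mean(0).round(4),'long axis',np.degrees(np.arctan2(l[1],l[0])).round(1),np.linalg.norm(l)/2,'tool y',np.degrees(np.arctan2(l[1],l[0])).round(1)-90)
go([.50,.12,.35],0)
E
```

```text
jig corners [[0.5759, 0.2907, 0.018], [0.6238, 0.0447, 0.018], [0.4867, 0.0176, 0.018], [0.4423, 0.2617, 0.018]]
[[0.5757 0.073  0.064 ]
 [0.5611 0.146  0.064 ]
 [0.548  0.0505 0.064 ]]
[[0.5816, 0.0833, 0.0163]]
fib [ 0.5911 -0.3031  0.012 ] long axis 107.8 0.09810364581520456 tool y 17.799999999999997
wal [ 0.4444 -0.3099  0.02  ] long axis 95.4 0.1007837400769835 tool y 5.400000000000006
bra [ 0.4623 -0.1528  0.01  ] long axis 101.6 0.09788300666856688 tool y 11.599999999999994
tem [ 0.6016 -0.1519  0.01  ] long axis 109.9 0.09696648765763546 tool y 19.900000000000006
shift [ 1.7087 -1.699  -0.4675] turn [-1.2000e-03 -1.3000e-03 -1.6004e+00]
```

{"op": "step_arm", "data": {"targets": [[[0.85, -0.85, -0.46], [0, 0, -0.8]], [[0.85, -0.85, -0.46], [0, 0, -0.8]], [[0.85, -0.85, -0.46], [0, 0, -0.8]], [[0.85, -0.85, -0.46], [0, 0, -0.8]], [[0.85, -0.85, -0.46], [0, 0, -0.8]], [[0.85, -0.85, -0.46], [0, 0, -0.8]], [[0.85, -0.85, -0.46], [0, 0, -0.8]], [[0.85, -0.85, -0.46], [0, 0, -0.8]], [[0.85, -0.85, -0.46], [0, 0, -0.8]], [[0.85, -0.85, -0.46], [0, 0, -0.8]]]}}

```text
time_s: 0.93
position: [0.335, -0.1982, 0.3498]
tool_rot: [[0.585, 0.811, 0.003], [0.811, -0.585, -0.002], [0.0, 0.004, -1.0]]
ft_force: [0.5, 0.1, -0.0]
grip_width: 0.0855
gripper_force: 0.0
```

```bash
python3 - <<'E'
from h import *
s=env.observe();print(s['time_s'],np.round(s['position'],3),np.round(s['q'],1))
go([.50,.12,.35],10)
E
```

```text
0.9333 [ 0.335 -0.198  0.35 ] [-4.820e+01  7.000e-01  7.890e+01  1.000e-01  1.002e+02 -1.240e+01]
shift [ 1.1821e+00 -1.7430e-01 -8.0000e-04] turn [ 0.0047  0.0015 -1.0178]
```

{"op": "step_arm", "data": {"targets": [[[1, -0.17, 0], [0, 0, -1]], [[1, -0.17, 0], [0, 0, -1]], [[1, -0.17, 0], [0, 0, -1]], [[1, -0.17, 0], [0, 0, -1]], [[1, -0.17, 0], [0, 0, -1]], [[1, -0.17, 0], [0, 0, -1]], [[1, -0.17, 0], [0, 0, -1]], [[1, -0.17, 0], [0, 0, -1]], [[1, -0.17, 0], [0, 0, -1]], [[1, -0.17, 0], [0, 0, -1]]]}}

```text
time_s: 1.77
position: [0.4686, 0.0711, 0.347]
tool_rot: [[-0.157, 0.988, -0.001], [0.988, 0.157, -0.0], [0.0, -0.001, -1.0]]
ft_force: [-0.1, -0.4, -1.2]
grip_width: 0.0854
gripper_force: 0.0
```

```bash
python3 - <<'E'
from h import *
s=env.observe();print(s['time_s'],np.round(s['position'],3),np.round(s['q'],1))
d=snap('wrist','w1');R=cv2.Rodrigues(d['rvec'])[0];print(-R.T@d['tvec'].ravel(),d['intrinsics'][0,0],R.round(3))
E
```

```text
1.7667 [0.469 0.071 0.347] [ -5.7  10.2  68.5  -0.  101.4 -14.8]
[0.4559093  0.15006083 0.51165256] 377.95341274783596 [[ 0.988  0.157 -0.   ]
 [ 0.149 -0.938  0.314]
 [ 0.049 -0.31  -0.949]]
```

View pics/w1.png

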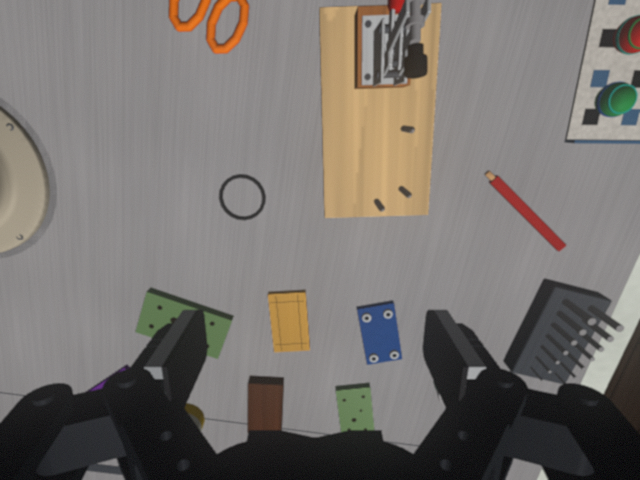

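The wrist view shows the jig at (380,110), the pins near (407,128), (404,191) and (379,204), and the clamp at (395,50). The wrist camera sits on the tool +x side. I'll move nearer to measure the nest.

```bash
python3 - <<'E'
from h import *
go([.515,.06,.20],10.6)
d=load('top0');v,u=np.mgrid[190:240,110:200];w=world(d,u.ravel(),v.ravel());i=w[:,2]>.1;print('clamp high pts',w[i].min(0),w[i].max(0),w[np.argmax(w[:,2])])
E
```

```text
shift [-0.0582  0.1482  0.4908] turn [-0.0011  0.0001 -0.0361]
clamp high pts [ 0.36106848 -0.05167422  0.10004434] [0.53740094 0.33451046 1.26236767] [ 0.36106848 -0.05167422  1.26236767]
```

{"op": "step_arm", "data": {"targets": [[[-0.058, 0.148, 0.49], [0, 0, -0.035]], [[-0.058, 0.148, 0.49], [0, 0, -0.035]], [[-0.058, 0.148, 0.49], [0, 0, -0.035]], [[-0.058, 0.148, 0.49], [0, 0, -0.035]], [[-0.058, 0.148, 0.49], [0, 0, -0.035]], [[-0.058, 0.148, 0.49], [0, 0, -0.035]], [[-0.058, 0.148, 0.49], [0, 0, -0.035]]]}}

```text
time_s: 2.4
position: [0.5157, 0.0598, 0.2028]
tool_rot: [[-0.182, 0.983, 0.003], [0.983, 0.182, -0.0], [-0.001, 0.003, -1.0]]
ft_force: [0.7, 0.2, -0.0]
grip_width: 0.0855
gripper_force: 0.0
```

```bash
python3 - <<'E'
from h import *
s=env.observe();print(s['time_s'],np.round(s['position'],4),np.round(s['q'],1))
d=snap('wrist','w2')
cv2.imwrite('pics/w2b.png',cv2.resize(d['img'][60:420,170:590,::-1],None,fx=1.66,fy=1.66,interpolation=cv2.INTER_CUBIC)[:600])
t=load('top0');v,u=np.mgrid[190:240,110:200];w=world(t,u.ravel(),v.ravel());i=(w[:,2]>.09)&(w[:,2]<.4);print('clamp high',w[i].min(0),w[i].max(0),w[i][np.argsort(-w[i][:,2])[:4]])
E
```

```text
2.4 [0.5157 0.0598 0.2028] [ -6.5  18.9  80.   -0.   80.9 -17. ]
clamp high [0.49053779 0.18654595 0.09056826] [0.53866925 0.33451046 0.20921794] [[0.52556307 0.19926146 0.20921794]
 [0.52390816 0.19371612 0.20759593]
 [0.52796063 0.18995248 0.2074798 ]
 [0.52604554 0.19000144 0.2069968 ]]
```

View pics/w2b.png

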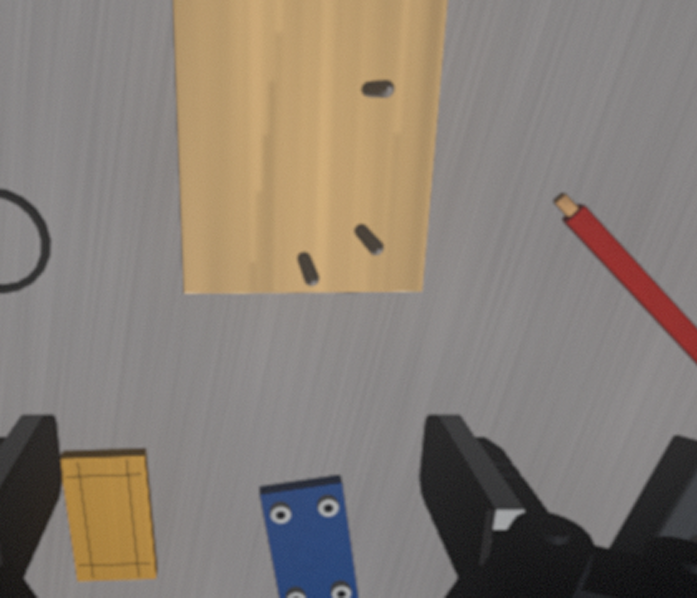

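The crop shows the jig's near edge from (185,293) to (424,290). Pin tops are at about (391,88), (378,249) and (314,281), with bases at (366,89), (361,230) and (302,258). I'll fit the nest pose and check the clearance between clamp and wrist.

```bash
python3 - <<'E'
from h import *
from scipy.optimize import least_squares
d=load('w2');t=load('top0')
c=lambda u,v:(u/1.66+170,v/1.66+60)
pts=[(-70,-75,0),(70,-75,0),(32,38,47),(32,-38,47),(0,-54,47),(32,38,0),(32,-38,0),(0,-54,0)]
pix=np.array([c(*p) for p in[(185,293),(424,290),(391,88),(378,249),(314,281),(366,89),(361,230),(302,258)]])
tp=[(70,-75,0),(-70,-75,0),(-70,175,0),(70,175,0),(32,-38,40),(32,38,40),(0,-54,40)]
tpx=np.array([(u/2.35+110,v/2.35+160) for u,v in[(345,43),(370,180),(120,222),(95,87),(311,82),(234,96),(334,111)]])
def W(p,q):
    a=np.radians(p[2]);R=np.array([[np.cos(a),-np.sin(a),0],[np.sin(a),np.cos(a),0],[0,0,1]]);return np.array(q)/1000@R.T+[p[0],p[1],p[3]]
for nm,dd,Q,P in(('wrist',d,pts,pix),('top',t,tp,tpx)):
    for lock in(0,1):
        f=lambda p:(proj(dd,W([*p[:3],.018 if lock else p[3]],Q))-P).ravel()
        r=least_squares(f,[.54,.105,10.6,.018],loss='soft_l1');print(nm,r.x.round(4),np.abs(r.fun).mean().round(2))
        if nm=='wrist'and lock: print(r.fun.reshape(-1,2).round(1).tolist())
v,u=np.mgrid[0:480,0:640];w=world(d,u.ravel(),v.ravel());g=(w[:,2]>.01)&(w[:,2]<.025)&(abs(w[:,0]-.52)<.03)&(abs(w[:,1]-.1)<.03);print('jig z wrist',np.median(w[g,2]))
# clamp in nest frame, from the scene and top depth
for n in('top0',):
    e=load(n);v,u=np.mgrid[180:250,110:220];w=world(e,u.ravel(),v.ravel())
    a=np.radians(10.5);q=w-[.54,.106,.018];x=q[:,0]*np.cos(a)+q[:,1]*np.sin(a);y=-q[:,0]*np.sin(a)+q[:,1]*np.cos(a)
    for lo in range(70,240,10):
        i=(y>lo/1000)&(y<lo/1000+.01)&(abs(x)<.03)&(q[:,2]<.4)
        if i.any(): print(lo,q[i,2].max().round(3),end='; ')
e=snap('scene','s2');cv2.imwrite('pics/s2b.png',cv2.resize(e['img'][150:410,220:520,::-1],None,fx=2.3,fy=2.3,interpolation=cv2.INTER_CUBIC))
E
```

```text
wrist [ 0.5444  0.1073 11.2134  0.0171] 0.53
wrist [ 0.5442  0.1074 11.1944  0.018 ] 0.56
[[-0.6, 0.4], [-0.6, 0.3], [-1.5, 0.1], [0.6, 0.3], [-0.2, 0.2], [1.3, -0.5], [0.1, -0.4], [1.3, -0.4]]
top [5.4130e-01 1.0550e-01 1.0794e+01 9.6000e-03] 0.5
top [ 0.54    0.1044 10.858   0.018 ] 0.52
jig z wrist 0.018354821787301634
70 0.006; 80 0.19; 90 0.191; 100 0.184; 110 0.179; 120 0.181; 130 0.181; 140 0.174; 150 0.113; 160 0.112; 170 0.111; 180 0.114; 190 0.114; 200 0.114; 210 0.115; 220 0.118; 230 0.113;
```

View pics/s2b.png

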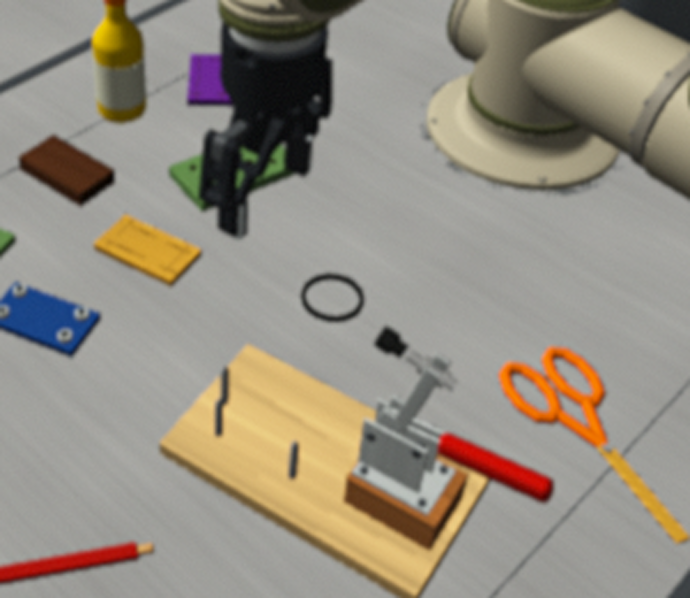

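The wrist and top fits agree within about 3 mm, so I'm using nest ≈ (0.542, 0.106), yaw 11°, top z 0.018. The scene crop shows the foot raised at (390,342), next to the block, and no camera body on the gripper. I'll grasp each piece 12 mm towards its -y end so the gripper stays clear of the clamp.

```bash
cat >> h.py <<'E'
N=np.array([.542,.106,.018]);NY=11.0
P={'fib':(.5911,-.3031,17.8),'wal':(.4444,-.3099,5.4),'bra':(.4623,-.1528,12.0),'tem':(.6016,-.1519,20.0)}
def grasp(n,z,off=-.012):
    x,y,a=P[n];r=np.radians(a);return [x-off*np.sin(r),y+off*np.cos(r),z],a
def nest(x,y,z):  # mm in nest -> world
    r=np.radians(NY);return N+np.array([x*np.cos(r)-y*np.sin(r),x*np.sin(r)+y*np.cos(r),z])/1000
E
python3 -c "
from h import *
go(*grasp('fib',.10))"
```

```text
shift [-1.2756  0.0292  0.3451] turn [ 0.0052  0.0019 -0.1616]
```

{"op": "step_arm", "data": {"targets": [[[-1, 0.03, 0.1], [0, 0, -0.16]], [[-1, 0.03, 0.1], [0, 0, -0.16]], [[-1, 0.03, 0.1], [0, 0, -0.16]], [[-1, 0.03, 0.1], [0, 0, -0.16]], [[-1, 0.03, 0.1], [0, 0, -0.16]], [[-1, 0.03, 0.1], [0, 0, -0.16]], [[-1, 0.03, 0.1], [0, 0, -0.16]], [[-1, 0.03, 0.1], [0, 0, -0.16]], [[-1, 0.03, 0.1], [0, 0, -0.16]]], "jaw": 75}}

```text
time_s: 3.25
position: [0.5793, -0.2361, 0.1711]
tool_rot: [[-0.301, 0.953, 0.001], [0.953, 0.301, -0.001], [-0.002, 0.001, -1.0]]
ft_force: [0.3, 0.5, 0.5]
grip_width: 0.0751
gripper_force: 0.0
```

```bash
python3 -c "
from h import *
go(*grasp('fib',.08))
d=snap('wrist','w3')
print(proj(d,[.5911,-.3031,.012]))
cv2.imwrite('pics/w3.png',d['img'][:,:,::-1])"
```

```text
shift [-0.2644 -0.0298  0.304 ] turn [ 0.0011  0.0021 -0.0057]
[[305.18755299 279.08691778]]
```

View pics/w3.png

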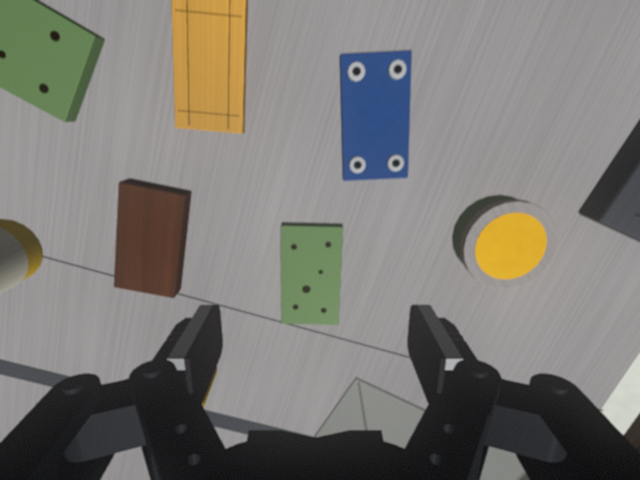

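The view shows the fibreboard's top face at (282,227), (342,226), (339,323), (281,322). The template is at (340,53), (411,51), (408,178), (344,180), the walnut at about (152,240), and the wax tin at (505,240).

```bash
python3 -c "
from h import *
d=load('w3')
for n,c,h in(('fib',[(281.5,227),(342,226),(339,323.5),(281,322.5)],.012),('tem',[(340,54),(411,51),(408,178),(344,180)],.01),('wal',[(122,185),(190,192),(178,297),(115,288)],.02)):
    q=np.array([world(d,*p,h)[0] for p in c]);l=q[0]-q[3]+q[1]-q[2];m=q.mean(0)
    px=np.mean(c,0);print(n,m.round(4),np.degrees(np.arctan2(l[1],l[0])).round(1)-90,np.linalg.norm(l)/2,'z',world(d,px[0]+6,px[1]+6)[0,2])
"
```

```text
fib [ 0.5955 -0.2993  0.012 ] 16.400000000000006 0.09813425849577789 z 0.013422713421244542
tem [ 0.6044 -0.1491  0.01  ] 20.700000000000003 0.09900458308918524 z 0.011201571982779768
wal [ 0.4502 -0.3071  0.02  ] 5.0 0.09932032642303185 z 0.020522054127582193
```

```bash
cat >> h.py <<'E'
P={'fib':(.5933,-.3012,17.2),'wal':(.4473,-.3085,5.2),'bra':(.4643,-.1510,12.0),'tem':(.6030,-.1505,20.3)}
E
python3 -c "
from h import *
go(*grasp('fib',.04));go(*grasp('fib',.0))"
```

```text
shift [-0.2681 -0.0237  0.4382] turn [0.0012 0.0011 0.0098]
shift [-0.268  -0.0239  0.5715] turn [0.0012 0.0011 0.0098]
```

{"op": "step_arm", "data": {"targets": [[[-0.268, -0.024, 0.2], [0, 0, 0.01]], [[-0.268, -0.024, 0.2], [0, 0, 0.01]], [[-0.268, -0.024, 0.4], [0, 0, 0.01]], [[-0.268, -0.024, 0.44], [0, 0, 0.01]], [[-0.268, -0.024, 0.48], [0, 0, 0.01]], [[-0.268, -0.024, 0.52], [0, 0, 0.01]], [[-0.268, -0.024, 0.55], [0, 0, 0.01]], [[-0.268, -0.024, 0.57], [0, 0, 0.01]], [[-0.268, -0.024, 0.57], [0, 0, 0.01]]]}}

```text
time_s: 4.05
position: [0.5973, -0.3109, 0.0003]
tool_rot: [[-0.298, 0.954, 0.001], [0.954, 0.298, -0.001], [-0.001, 0.001, -1.0]]
ft_force: [-0.7, 0.3, 0.4]
grip_width: 0.075
gripper_force: 0.0
```

{"op": "step_arm", "data": {"targets": [[[0, 0, 0], [0, 0, 0]], [[0, 0, 0], [0, 0, 0]], [[0, 0, 0], [0, 0, 0]], [[0, 0, 0], [0, 0, 0]], [[0, 0, 0], [0, 0, 0]], [[0, 0, 0], [0, 0, 0]]], "jaw": 50, "grip_force": 50}}

```text
time_s: 4.55
position: [0.5969, -0.3116, -0.0003]
tool_rot: [[-0.297, 0.955, 0.0], [0.955, 0.297, -0.0], [-0.0, 0.0, -1.0]]
ft_force: [-0.0, -0.7, -0.3]
grip_width: 0.0499
gripper_force: 0.0
```

The jaw closed to 50 mm without gripping. I'll look.

```bash
python3 -c "
from h import *
d=snap('wrist','w4');cv2.imwrite('pics/w4.png',cv2.resize(d['img'][150:450,120:520,::-1],None,fx=1.8,fy=1.8))"
```

```text
(no output)
```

View pics/w4.png

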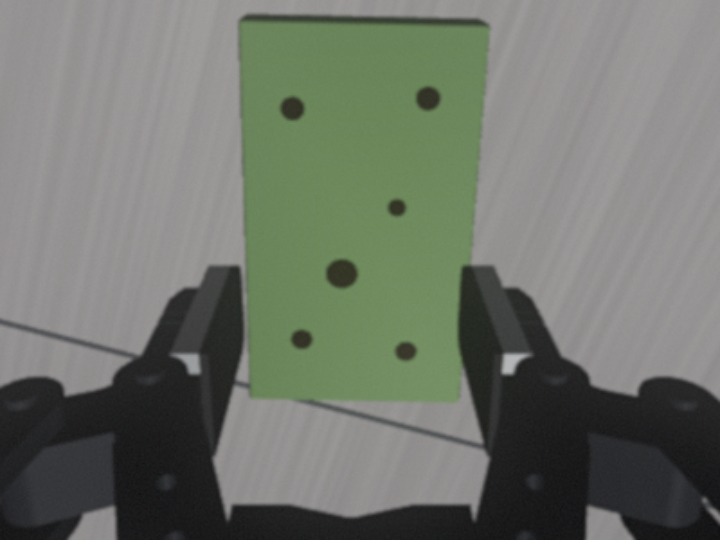

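```bash
python3 -c "
from h import *
d=load('w4')
f=lambda u,v:(int(u/1.8+120),int(v/1.8+150))
for n,p in dict(Ltip=(225,275),Ltip2=(222,320),Lpad=(225,380),Rtip=(480,275),Rpad=(478,380),board=(350,300),boardL=(252,300),boardTL=(250,30),tabl=(150,200)).items():
    print(n,world(d,*f(*p))[0].round(4))
v,u=np.mgrid[290:340,240:275];w=world(d,u.ravel(),v.ravel());q=(w-env.observe()['position'])@np.array(env.observe()['tool_rot']).reshape(3,3);i=q[:,2]>-.05
print(np.c_[u.ravel(),v.ravel(),(q*1000).round(0)][::37].astype(int).tolist())
"
```

```text
Ltip [ 0.5677 -0.3094  0.0332]
Ltip2 [ 0.5699 -0.3109  0.0479]
Lpad [ 0.574  -0.3231  0.0496]
Rtip [ 0.6196 -0.293   0.0338]
Rpad [ 0.6212 -0.3072  0.0511]
board [ 0.5985 -0.3186  0.0127]
boardL [ 0.5751 -0.326   0.0125]
boardTL [ 0.5572 -0.261   0.0123]
tabl [ 0.5426 -0.3128  0.0009]
[[240, 290, 0, -36, -1], [242, 291, -1, -35, -1], [244, 292, -1, -34, -1], [246, 293, -1, -33, -1], [248, 294, -3, -32, 0], [250, 295, -3, -31, -1], [252, 296, -4, -30, 0], [254, 297, -4, -30, 0], [256, 298, 1, -27, -12], [258, 299, 1, -26, -13], [260, 300, 80, 0, -165], [262, 301, 0, -24, -12], [264, 302, 0, -23, -13], [266, 303, 0, -22, -13], [268, 304, -1, -21, -13], [270, 305, -2, -20, -13], [272, 306, -2, -19, -13], [274, 307, -2, -18, -14], [241, 309, 11, -28, -39], [243, 310, 11, -27, -40], [245, 311, 11, -26, -40], [247, 312, 10, -25, -41], [249, 313, 7, -25, -36], [251, 314, 5, -25, -33], [253, 315, 2, -25, -29], [255, 316, -14, -29, -1], [257, 317, -8, -26, -13], [259, 318, -8, -26, -13], [261, 319, -9, -25, -13], [263, 320, -9, -24, -13], [265, 321, -10, -23, -12], [267, 322, -10, -22, -14], [269, 323, -11, -21, -13], [271, 324, -12, -20, -13], [273, 325, -12, -19, -13], [240, 327, 10, -26, -51], [242, 328, 10, -25, -51], [244, 329, 7, -25, -47], [246, 330, 5, -25, -44], [248, 331, 3, -25, -41], [250, 332, 0, -25, -37], [252, 333, -3, -25, -34], [254, 334, -6, -25, -29], [256, 335, -25, -30, 0], [258, 336, -18, -27, -12], [260, 337, -19, -26, -12], [262, 338, -18, -24, -14], [264, 339, -19, -24, -13]]
```

```bash
python3 -c "
from h import *
d=load('w4');s=env.observe();R=np.array(s['tool_rot']).reshape(3,3)
for u in(245,250,238,388):
    v=np.arange(288,352,3);q=(world(d,u+0*v,v)-s['position'])@R*1000
    print(u,[(int(a),*map(int,b.round())) for a,b in zip(v,q)])
"
```

```text
245 [(288, 1, -34, 0), (291, -1, -34, 0), (294, -2, -34, -1), (297, 10, -28, -28), (300, 11, -27, -32), (303, 10, -27, -34), (306, 11, -27, -37), (309, 10, -26, -38), (312, 11, -26, -41), (315, 11, -26, -43), (318, 10, -25, -45), (321, 8, -26, -43), (324, 8, -25, -45), (327, 7, -25, -46), (330, 6, -25, -46), (333, 6, -25, -47), (336, 4, -25, -47), (339, 3, -25, -47), (342, 2, -25, -48), (345, 1, -25, -47), (348, 0, -25, -48), (351, -1, -25, -49)]
250 [(288, 1, -31, -1), (291, -1, -31, -1), (294, -2, -31, 0), (297, 10, -26, -28), (300, 10, -26, -31), (303, 10, -25, -33), (306, 9, -25, -34), (309, 8, -25, -34), (312, 7, -25, -35), (315, 6, -25, -35), (318, 4, -26, -34), (321, 3, -25, -35), (324, 3, -25, -37), (327, 1, -25, -36), (330, 1, -25, -37), (333, -1, -25, -37), (336, -2, -25, -38), (339, -3, -25, -38), (342, -4, -25, -39), (345, -5, -25, -39), (348, -6, -25, -39), (351, -8, -25, -39)]
238 [(288, 1, -37, 0), (291, -1, -37, -1), (294, -3, -37, 0), (297, 10, -31, -28), (300, 11, -30, -32), (303, 11, -30, -34), (306, 10, -29, -36), (309, 10, -29, -38), (312, 11, -29, -41), (315, 11, -28, -43), (318, 11, -28, -46), (321, 11, -27, -48), (324, 10, -27, -49), (327, 11, -26, -52), (330, 10, -26, -52), (333, 10, -26, -55), (336, 11, -25, -57), (339, 9, -26, -57), (342, 9, -25, -58), (345, 8, -25, -58), (348, 8, -25, -60), (351, 7, -25, -60)]
388 [(288, 1, 35, -2), (291, -1, 35, 0), (294, -2, 35, -1), (297, 11, 29, -29), (300, 11, 28, -32), (303, 11, 28, -34), (306, 11, 27, -38), (309, 10, 27, -38), (312, 11, 27, -41), (315, 10, 26, -43), (318, 11, 26, -45), (321, 11, 26, -48), (324, 11, 25, -50), (327, 10, 25, -51), (330, 10, 25, -53), (333, 9, 25, -53), (336, 9, 24, -54), (339, 7, 25, -53), (342, 6, 25, -54), (345, 5, 25, -54), (348, 4, 25, -53), (351, 3, 25, -55)]
```

```bash
python3 -c "
from h import *
d=load('w4');s=env.observe();R=np.array(s['tool_rot']).reshape(3,3)
for p in[(320,436),(320,445),(320,460),(320,475),(280,440),(245,450),(390,450),(260,470),(180,400),(140,375),(215,370),(205,360)]:
    q=(world(d,*p)-s['position'])@R*1000; print(p,q[0].round(0))
"
```

```text
(320, 436) [ 10.   1. -96.]
(320, 445) [  11.    1. -100.]
(320, 460) [  10.    1. -103.]
(320, 475) [  10.    1. -107.]
(280, 440) [ 10.  -8. -98.]
(245, 450) [  18.  -14. -108.]
(390, 450) [  16.   15. -106.]
(260, 470) [  11.  -11. -107.]
(180, 400) [  4. -38. -79.]
(140, 375) [ 12. -48. -78.]
(215, 370) [ 11. -28. -75.]
(205, 360) [ 12. -32. -72.]
```

Measured: at 50 mm opening the real fingertips are 28 mm behind the reported TCP, and the body starts about 96 mm behind it. So I need to go about 26 mm lower.

{"op": "step_arm", "data": {"targets": [[[0, 0, 0], [0, 0, 0]], [[0, 0, 0], [0, 0, 0]], [[0, 0, 0], [0, 0, 0]], [[0, 0, 0.03], [0, 0, 0]], [[0, 0, 0.05], [0, 0, 0]], [[0, 0, 0.07], [0, 0, 0]], [[0, 0, 0.08], [0, 0, 0]], [[0, 0, 0.085], [0, 0, 0]]], "jaw": 72}}

```text
time_s: 5.27
position: [0.5964, -0.3113, -0.0271]
tool_rot: [[-0.297, 0.955, -0.001], [0.955, 0.297, 0.001], [0.001, -0.001, -1.0]]
ft_force: [-0.2, -1.2, -0.3]
grip_width: 0.0721
gripper_force: 0.0
```

{"op": "step_arm", "data": {"targets": [[[0, 0, 0], [0, 0, 0]], [[0, 0, 0], [0, 0, 0]], [[0, 0, 0], [0, 0, 0]], [[0, 0, 0], [0, 0, 0]], [[0, 0, 0], [0, 0, 0]], [[0, 0, 0], [0, 0, 0]]], "jaw": 50, "grip_force": 50}}

```text
time_s: 5.77
position: [0.5971, -0.3117, -0.0255]
tool_rot: [[-0.298, 0.955, 0.001], [0.955, 0.298, -0.001], [-0.001, 0.001, -1.0]]
ft_force: [0.4, -0.3, 4.3]
grip_width: 0.055
gripper_force: 55.1
```

{"op": "step_arm", "data": {"targets": [[[0, 0, 0], [0, 0, 0]], [[0, 0, 0], [0, 0, 0]], [[0, 0, -0.01], [0, 0, 0]], [[0, 0, -0.01], [0, 0, 0]]], "jaw": 62}}

```text
time_s: 6.1
position: [0.5969, -0.3116, -0.0227]
tool_rot: [[-0.297, 0.955, 0.0], [0.955, 0.297, -0.0], [-0.0, 0.0, -1.0]]
ft_force: [0.9, -0.2, 0.2]
grip_width: 0.0623
gripper_force: 0.0
```

{"op": "step_arm", "data": {"targets": [[[0, 0, 0], [0, 0, 0]], [[0, 0, 0], [0, 0, 0]], [[0, 0, 0], [0, 0, 0]], [[0, 0, 0], [0, 0, 0]], [[0, 0, 0], [0, 0, 0]]], "jaw": 50}}

```text
time_s: 6.52
position: [0.5971, -0.3117, -0.0224]
tool_rot: [[-0.297, 0.955, 0.001], [0.955, 0.297, -0.001], [-0.001, 0.001, -1.0]]
ft_force: [-0.7, 0.3, 4.9]
grip_width: 0.0546
gripper_force: 53.1
```

```bash
python3 -c "
from h import *
s=env.observe();print(s['position'],s['ft_force'],s['grip_width'],s['gripper_force'])
go(nest(-5,-7,.14*1000),NY)"
```

```text
[ 0.59710795 -0.31171537 -0.022361  ] [-0.6601812   0.31023497  4.94521308] 0.05455488330819881 53.147785663604736
shift [ 1.3621  0.22   -0.6023] turn [0.0009 0.0011 0.1401]
```

{"op": "step_arm", "data": {"targets": [[[0, 0, -0.1], [0, 0, 0]], [[0, 0, -0.25], [0, 0, 0]], [[0.15, 0.02, -0.38], [0, 0, 0.03]], [[1, 0.16, -0.4], [0, 0, 0.14]], [[1, 0.16, -0.4], [0, 0, 0.14]], [[1, 0.16, -0.4], [0, 0, 0.14]], [[1, 0.16, -0.4], [0, 0, 0.14]], [[1, 0.16, -0.4], [0, 0, 0.14]], [[1, 0.16, -0.4], [0, 0, 0.14]], [[1, 0.16, -0.4], [0, 0, 0.14]]]}}

```text
time_s: 7.35
position: [0.552, -0.0071, 0.0971]
tool_rot: [[-0.193, 0.981, -0.001], [0.981, 0.193, 0.001], [0.001, -0.001, -1.0]]
ft_force: [-0.0, -0.5, 0.2]
grip_width: 0.0545
gripper_force: 53.1
```

```bash
python3 -c "
from h import *
s=env.observe();print(s['position'],s['ft_force'],s['grip_width'],s['gripper_force'])
go(nest(-5,-7,90),NY);go(nest(-5,-7,0),NY)"
```

```text
[ 0.55202176 -0.00710055  0.09711371] [-0.01247784 -0.53004623  0.16132664] 0.05452782578810838 53.13382565975189
shift [ 0.3531  0.0232 -0.0359] turn [-0.0011 -0.0014  0.0028]
shift [0.3528 0.0235 0.2641] turn [-0.0011 -0.0014  0.0028]
```

{"op": "step_arm", "data": {"targets": [[[0.353, 0.023, 0], [0, 0, 0.003]], [[0.353, 0.023, 0], [0, 0, 0.003]], [[0.353, 0.023, 0], [0, 0, 0.003]], [[0.353, 0.023, 0.08], [0, 0, 0.003]], [[0.353, 0.023, 0.08], [0, 0, 0.003]]]}}

```text
time_s: 7.77
position: [0.5377, 0.0958, 0.0701]
tool_rot: [[-0.191, 0.982, -0.006], [0.982, 0.191, 0.0], [0.001, -0.006, -1.0]]
ft_force: [-1.0, -0.7, -1.9]
grip_width: 0.0547
gripper_force: 53.1
```

```bash
python3 -c "
from h import *
d=snap('wrist','w5');print(env.observe()['position'])
cv2.imwrite('pics/w5.png',cv2.resize(d['img'][100:460,130:510,::-1],None,fx=1.66,fy=1.66,interpolation=cv2.INTER_CUBIC))"
```

```text
[0.53854373 0.09484216 0.07146235]
```

View pics/w5.png

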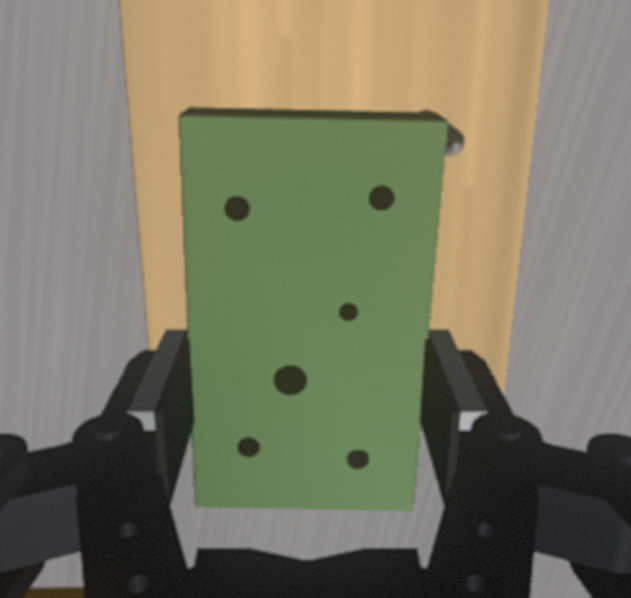

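The board is held, with its top face at crop (181,116), (447,122), (414,509), (196,505) and one pin tip visible at (455,140). I'll compute its offset from the nest in the wrist-camera frame.

```bash
cat >> h.py <<'E'
NW=np.array([.5443,.1074]);AW=11.2   # nest in wrist-camera frame
def inhand(d,c,h,fx,x0,y0):
    q=np.array([world(d,u/fx+x0,v/fx+y0,h)[0] for u,v in c]);l=q[0]-q[3]+q[1]-q[2];m=q.mean(0)[:2]-NW;r=np.radians(AW)
    print('in nest mm',np.round([1000*(m@[np.cos(r),np.sin(r)]),1000*(m@[-np.sin(r),np.cos(r)])],1),'yaw-nest',(np.degrees(np.arctan2(l[1],l[0]))-90-AW).round(2),np.linalg.norm(l)/2)
E
python3 -c "
from h import *
d=load('w5');print(world(d,[310,250,330],[200,330,350])[:,2])
inhand(d,[(181,116),(447,122),(414,509),(196,505)],.106,1.66,130,100)
print(np.degrees(np.arctan2(.191,.982)))
"
```

```text
[0.10472825 0.10485084 0.10514896]
in nest mm [-8.1  2.3] yaw-nest -1.32 0.09767064944508118
11.006664173696482
```

{"op": "step_arm", "data": {"targets": [[[0.006, 0.013, 0.02], [0, 0, 0]], [[0.006, 0.013, 0.08], [0, 0, 0]], [[0.006, 0.013, 0.14], [0, 0, 0]], [[0.006, 0.013, 0.19], [0, 0, 0]], [[0.006, 0.013, 0.22], [0, 0, 0]], [[0.006, 0.013, 0.235], [0, 0, 0]], [[0.006, 0.013, 0.24], [0, 0, 0]], [[0.006, 0.013, 0.24], [0, 0, 0]]]}}

```text
time_s: 8.48
position: [0.5439, 0.0967, 0.0014]
tool_rot: [[-0.188, 0.982, 0.001], [0.982, 0.188, -0.0], [-0.0, 0.001, -1.0]]
ft_force: [0.1, -0.4, -1.1]
grip_width: 0.0541
gripper_force: 53.1
```

{"op": "step_arm", "data": {"targets": [[[0, 0, 0.005], [0, 0, 0]], [[0, 0, 0.01], [0, 0, 0]], [[0, 0, 0.012], [0, 0, 0]], [[0, 0, 0.012], [0, 0, 0]]]}}

```text
time_s: 8.82
position: [0.5435, 0.097, -0.0024]
tool_rot: [[-0.189, 0.982, 0.0], [0.982, 0.189, -0.0], [-0.0, 0.0, -1.0]]
ft_force: [0.4, 0.6, -0.0]
grip_width: 0.0545
gripper_force: 53.1
```

{"op": "step_arm", "data": {"targets": [[[0, 0, 0.004], [0, 0, 0]], [[0, 0, 0.007], [0, 0, 0]], [[0, 0, 0.007], [0, 0, 0]]]}}

```text
time_s: 9.07
position: [0.5435, 0.097, -0.0044]
tool_rot: [[-0.189, 0.982, 0.0], [0.982, 0.189, -0.0], [-0.0, 0.0, -1.0]]
ft_force: [-1.9, -0.2, 3.4]
grip_width: 0.0545
gripper_force: 53.5
```

{"op": "step_arm", "data": {"targets": [[[0, 0.004, 0], [0, 0, 0]], [[0, 0.008, 0], [0, 0, 0]], [[0, 0.012, 0], [0, 0, 0]], [[0, 0.012, 0], [0, 0, 0]]]}}

```text
time_s: 9.4
position: [0.545, 0.0973, -0.0043]
tool_rot: [[-0.19, 0.982, -0.005], [0.982, 0.19, -0.001], [-0.0, -0.005, -1.0]]
ft_force: [-11.6, -3.9, 13.2]
grip_width: 0.0544
gripper_force: 54.3
```

{"op": "step_arm", "data": {"targets": [[[0, -0.012, -0.001], [0, 0, -0.01]], [[-0.005, -0.012, -0.001], [0, 0, -0.01]], [[-0.01, -0.012, -0.001], [0, 0, -0.01]], [[-0.01, -0.012, -0.001], [0, 0, -0.01]]]}}

```text
time_s: 9.73
position: [0.5433, 0.0956, -0.0044]
tool_rot: [[-0.195, 0.981, -0.001], [0.981, 0.196, 0.003], [0.003, -0.001, -1.0]]
ft_force: [-4.4, 9.7, 5.1]
grip_width: 0.0544
gripper_force: 53.8
```

{"op": "step_arm", "data": {"targets": [[[-0.004, 0, 0], [0, 0, 0]], [[-0.007, 0, 0], [0, 0, 0]], [[-0.007, 0, 0], [0, 0, 0]]]}}

```text
time_s: 9.98
position: [0.5433, 0.0954, -0.0044]
tool_rot: [[-0.196, 0.981, -0.002], [0.981, 0.196, 0.006], [0.006, -0.001, -1.0]]
ft_force: [-4.7, 20.5, 6.3]
grip_width: 0.0544
gripper_force: 53.8
```

{"op": "step_arm", "data": {"targets": [[[0.006, 0, 0], [0, 0, 0]], [[0.007, 0, 0], [0, 0, 0]]]}}

```text
time_s: 10.15
position: [0.5433, 0.0957, -0.0044]
tool_rot: [[-0.196, 0.981, -0.001], [0.981, 0.196, 0.002], [0.002, -0.001, -1.0]]
ft_force: [-4.5, 7.7, 5.4]
grip_width: 0.0546
gripper_force: 53.7
```

{"op": "step_arm", "data": {"targets": [[[0, 0, 0], [0, 0, 0]], [[0, 0, -0.008], [0, 0, 0]], [[0, 0, -0.008], [0, 0, 0]], [[0, 0.008, -0.008], [0, 0, 0]], [[0, 0.014, -0.008], [0, 0, 0]]], "jaw": 63}}

```text
time_s: 10.57
position: [0.5486, 0.0946, -0.002]
tool_rot: [[-0.196, 0.981, 0.0], [0.981, 0.196, -0.0], [-0.0, 0.0, -1.0]]
ft_force: [-0.6, -1.1, -0.1]
grip_width: 0.0626
gripper_force: 0.2
```

{"op": "step_arm", "data": {"targets": [[[0, 0.003, 0], [0, 0, 0]], [[0, 0.006, 0], [0, 0, 0]], [[0, 0.006, 0], [0, 0, 0]]]}}

```text
time_s: 10.82
position: [0.5497, 0.0951, -0.0021]
tool_rot: [[-0.196, 0.981, -0.001], [0.981, 0.196, -0.0], [0.0, -0.001, -1.0]]
ft_force: [-2.4, 0.3, 1.0]
grip_width: 0.0634
gripper_force: 0.8
```

{"op": "step_arm", "data": {"targets": [[[0, 0.005, 0], [0, 0, 0]], [[0, 0.008, 0], [0, 0, 0]], [[0, 0.008, 0], [0, 0, 0]]]}}

```text
time_s: 11.07
position: [0.5499, 0.0955, -0.0023]
tool_rot: [[-0.197, 0.98, -0.006], [0.98, 0.197, -0.001], [0.001, -0.006, -1.0]]
ft_force: [-8.6, -2.6, 6.3]
grip_width: 0.0627
gripper_force: 4.8
```

```bash
python3 -c "
from h import *
d=snap('wrist','w6');print(env.observe()['position'],env.observe()['ft_force'])
cv2.imwrite('pics/w6.png',cv2.resize(d['img'][130:430,150:490,::-1],None,fx=2,fy=2,interpolation=cv2.INTER_CUBIC))"
```

```text
[ 0.5499096   0.09547272 -0.00229686] [-8.71033318 -2.92266763  4.73682397]
```

View pics/w6.png

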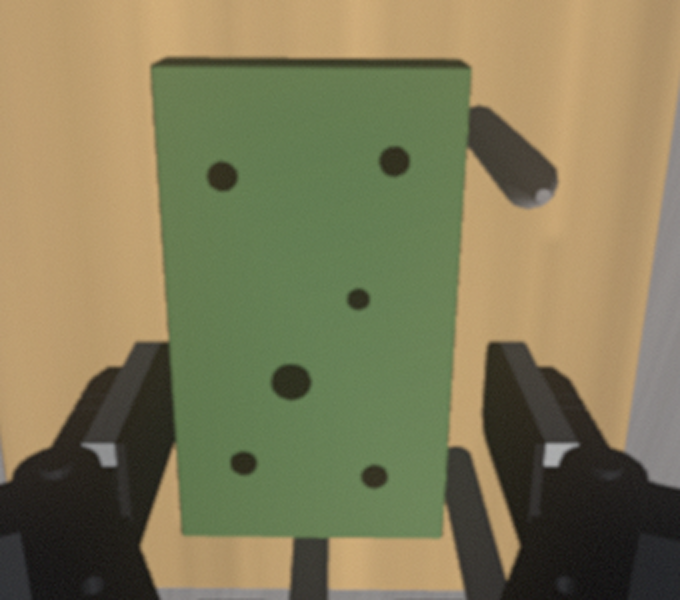

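The fibreboard touches all three pins, at crop (470,130), (447,460) and (310,540), and lies flat. Next is the walnut.

{"op": "step_arm", "data": {"targets": [[[0, -0.01, 0], [0, 0, 0]], [[0, -0.016, 0], [0, 0, 0]], [[0, -0.016, -0.1], [0, 0, 0]], [[0, -0.016, -0.22], [0, 0, 0]], [[-0.1, -0.03, -0.36], [0, 0, 0]], [[-0.9, -0.05, -0.4], [0, 0, 0]], [[-0.9, -0.05, -0.4], [0, 0, 0]], [[-0.9, -0.05, -0.4], [0, 0, 0]], [[-0.9, -0.05, -0.4], [0, 0, 0]], [[-0.9, -0.05, -0.4], [0, 0, 0]]], "jaw": 75}}

```text
time_s: 11.95
position: [0.5843, -0.1364, 0.1153]
tool_rot: [[-0.196, 0.981, 0.001], [0.981, 0.196, -0.0], [-0.001, 0.001, -1.0]]
ft_force: [0.2, -0.7, 0.7]
grip_width: 0.0749
gripper_force: 0.0
```

```bash
cat >> h.py <<'E'
N=np.array([.5435,.1063,.018])
E
python3 -c "
from h import *
print(env.observe()['q'].round(0) if hasattr(env.observe()['q'],'round') else env.observe()['q'])
go(*grasp('wal',.05));go(*grasp('wal',-.0185))"
```

```text
[-24.  31.  75.   0.  74. -36.]
shift [-0.5125 -0.565   0.2173] turn [0.0015 0.0006 0.1359]
shift [-0.5124 -0.5652  0.4456] turn [0.0015 0.0006 0.1359]
```

{"op": "step_arm", "data": {"targets": [[[-0.512, -0.565, 0.1], [0, 0, 0.136]], [[-0.512, -0.565, 0.1], [0, 0, 0.136]], [[-0.512, -0.565, 0.1], [0, 0, 0.136]], [[-0.512, -0.565, 0.1], [0, 0, 0.136]], [[-0.512, -0.565, 0.15], [0, 0, 0.136]], [[-0.512, -0.565, 0.22], [0, 0, 0.136]], [[-0.512, -0.565, 0.22], [0, 0, 0.136]], [[-0.512, -0.565, 0.3], [0, 0, 0.136]], [[-0.512, -0.565, 0.38], [0, 0, 0.136]], [[-0.512, -0.565, 0.4], [0, 0, 0.136]]]}}

```text
time_s: 12.78
position: [0.4473, -0.317, -0.0076]
tool_rot: [[-0.09, 0.996, -0.002], [0.996, 0.09, 0.003], [0.003, -0.002, -1.0]]
ft_force: [-1.1, 0.4, 0.5]
grip_width: 0.0752
gripper_force: 0.0
```

```bash
python3 -c "
from h import *
s=env.observe();print(s['position'],s['ft_force']);go(*grasp('wal',-.0185))"
```

```text
[ 0.44730152 -0.31703156 -0.0075952 ] [-1.07764458  0.40573355  0.51902627]
shift [-0.0118  0.0027  0.0363] turn [-0.0027 -0.004  -0.0003]
```

{"op": "step_arm", "data": {"targets": [[[0, 0, 0.02], [0, 0, 0]], [[0, 0, 0.04], [0, 0, 0]], [[0, 0, 0.042], [0, 0, 0]], [[0, 0, 0.042], [0, 0, 0]]]}}

```text
time_s: 13.12
position: [0.4484, -0.3183, -0.0171]
tool_rot: [[-0.091, 0.996, 0.001], [0.996, 0.091, -0.001], [-0.001, 0.001, -1.0]]
ft_force: [0.1, -0.0, -0.6]
grip_width: 0.0753
gripper_force: 0.0
```

{"op": "step_arm", "data": {"targets": [[[0, 0, 0], [0, 0, 0]], [[0, 0, 0], [0, 0, 0]], [[0, 0, 0], [0, 0, 0]], [[0, 0, 0], [0, 0, 0]], [[0, 0, 0], [0, 0, 0]], [[0, 0, 0], [0, 0, 0]]], "jaw": 50}}

```text
time_s: 13.62
position: [0.4485, -0.3185, -0.0166]
tool_rot: [[-0.091, 0.996, 0.001], [0.996, 0.091, -0.001], [-0.001, 0.001, -1.0]]
ft_force: [0.6, 1.4, 5.9]
grip_width: 0.055
gripper_force: 53.3
```

```bash
python3 -c "
from h import *
d=snap('wrist','w7');s=env.observe();print(s['position'])
R=np.array(s['tool_rot']).reshape(3,3);g=s['position']
# segment brown, find piece extent in tool frame at its top plane
im=d['img'].astype(int);m=((im[:,:,0]-im[:,:,2]>15)&(im.sum(2)<230)&(im[:,:,0]>45)).astype(np.uint8)
m[:, :200]=0;m[:,440:]=0
m=cv2.morphologyEx(m,cv2.MORPH_OPEN,np.ones((5,5)));k,l,st,_=cv2.connectedComponentsWithStats(m);i=1+np.argmax(st[1:,4]);print(st[i])
v,u=np.nonzero(l==i);q=(world(d,u,v,.02)-g)@R*1000;r=cv2.minAreaRect(q[:,:2].astype(np.float32));print('in tool',np.round(r[0],1),np.round(r[1],1),r[2])
go([s['position'][0],s['position'][1],.1]);P0=nest(-3,-7,100)
"
```

```text
[ 0.44847087 -0.3184918  -0.01666232]
[  241   174   151   237 28999]
in tool [11.2 -0.1] [98.8 55.3] 0.1240149512887001
shift [-0.0006  0.0005 -0.3889] turn [0. 0. 0.]
```

{"op": "step_arm", "data": {"targets": [[[0, 0, -0.1], [0, 0, 0]], [[0, 0, -0.25], [0, 0, 0]], [[0.2, 0.1, -0.38], [0, 0, -0.05]], [[1, 0.4, -0.39], [0, 0, -0.13]], [[1, 0.4, -0.39], [0, 0, -0.13]], [[1, 0.4, -0.39], [0, 0, -0.13]], [[1, 0.4, -0.39], [0, 0, -0.13]], [[1, 0.4, -0.39], [0, 0, -0.13]], [[1, 0.4, -0.39], [0, 0, -0.13]], [[1, 0.4, -0.39], [0, 0, -0.13]]]}}

```text
time_s: 14.5
position: [0.5405, -0.0062, 0.1]
tool_rot: [[-0.192, 0.981, 0.001], [0.981, 0.192, -0.0], [-0.0, 0.001, -1.0]]
ft_force: [0.3, -0.1, -1.7]
grip_width: 0.0542
gripper_force: 53.5
```

```bash
python3 -c "
from h import *
s=env.observe();print(s['position'],s['ft_force'])
go(nest(-3,-8.2,82),NY)"
```

```text
[ 0.54052891 -0.0061713   0.09995838] [ 0.30923732 -0.06718786 -1.73533111]
shift [ 3.387e-01  7.170e-02 -2.000e-04] turn [0.0009 0.0003 0.0015]
```

{"op": "step_arm", "data": {"targets": [[[0.339, 0.072, 0], [0, 0, 0.002]], [[0.339, 0.072, 0], [0, 0, 0.002]], [[0.339, 0.072, 0], [0, 0, 0.002]], [[0.339, 0.072, 0], [0, 0, 0.002]], [[0.339, 0.072, 0.04], [0, 0, 0.002]], [[0.339, 0.072, 0.1], [0, 0, 0.002]], [[0.339, 0.072, 0.16], [0, 0, 0.002]], [[0.339, 0.072, 0.22], [0, 0, 0.002]], [[0.339, 0.072, 0.26], [0, 0, 0.002]], [[0.339, 0.072, 0.275], [0, 0, 0.002]]]}}

```text
time_s: 15.33
position: [0.5423, 0.095, 0.0166]
tool_rot: [[-0.19, 0.982, 0.001], [0.982, 0.19, 0.0], [0.0, 0.001, -1.0]]
ft_force: [-1.1, -2.0, 10.3]
grip_width: 0.0549
gripper_force: 63.2
```

{"op": "step_arm", "data": {"targets": [[[0, 0, 0.003], [0, 0, 0]], [[0, 0, 0.006], [0, 0, 0]], [[0, 0, 0.009], [0, 0, 0]], [[0, 0, 0.012], [0, 0, 0]], [[0, 0, 0.012], [0, 0, 0]]]}}

```text
time_s: 15.75
position: [0.543, 0.0947, 0.0146]
tool_rot: [[-0.189, 0.982, 0.003], [0.982, 0.189, -0.0], [-0.001, 0.003, -1.0]]
ft_force: [-1.1, -2.4, 8.3]
grip_width: 0.0545
gripper_force: 63.2
```

```bash
cat >> h.py <<'E'
def seg(d,lo,hi,zt,x0=200,x1=440):
    """minAreaRect of HSV-coloured top face in tool frame (mm) and in nest frame"""
    s=env.observe();R=np.array(s['tool_rot']).reshape(3,3)
    m=cv2.inRange(cv2.cvtColor(d['img'],cv2.COLOR_RGB2HSV),np.array(lo),np.array(hi))
    m[:,:x0]=0;m[:,x1:]=0
    m=cv2.morphologyEx(cv2.morphologyEx(m,cv2.MORPH_OPEN,np.ones((3,3))),cv2.MORPH_CLOSE,np.ones((9,9)))
    k,l,st,_=cv2.connectedComponentsWithStats(m);i=1+np.argmax(st[1:,4]);v,u=np.nonzero(l==i)
    print('depth z',np.median(world(d,u,v)[:,2]).round(4))
    w=world(d,u,v,zt);q=(w-s['position'])@R*1000
    r=cv2.minAreaRect(q[:,:2].astype(np.float32));print('tool',np.round(r[0],1),np.round(r[1],1),round(r[2],2))
    a=np.radians(AW);o=(w[:,:2]-NW)*1000;o=np.c_[o@[np.cos(a),np.sin(a)],o@[-np.sin(a),np.cos(a)]]
    r=cv2.minAreaRect(o.astype(np.float32));print('nest',np.round(r[0],1),np.round(r[1],1),round(r[2],2))
E
python3 -c "
from h import *
d=snap('wrist','w8');s=env.observe();print(s['position'],s['ft_force'],s['wrist_torque'])
print(np.median(cv2.cvtColor(d['img'],cv2.COLOR_RGB2HSV)[230:330,300:340].reshape(-1,3),0))
seg(d,(0,60,20),(14,255,130),s['position'][2]+.0166+.02)
cv2.imwrite('pics/w8.png',cv2.resize(d['img'][130:430,150:490,::-1],None,fx=2,fy=2,interpolation=cv2.INTER_CUBIC))
"
```

```text
[0.54297462 0.09468917 0.01453225] [-0.79417651 -1.42422663  7.77334515] [0.26242279 0.26340099 0.06845621]
[ 11. 151.  91.]
depth z 0.0538
tool [10.5  0.6] [104.9  60.8] 0.03
nest [-3.2 -1.7] [104.9  60.8] 89.68
```

View pics/w8.png

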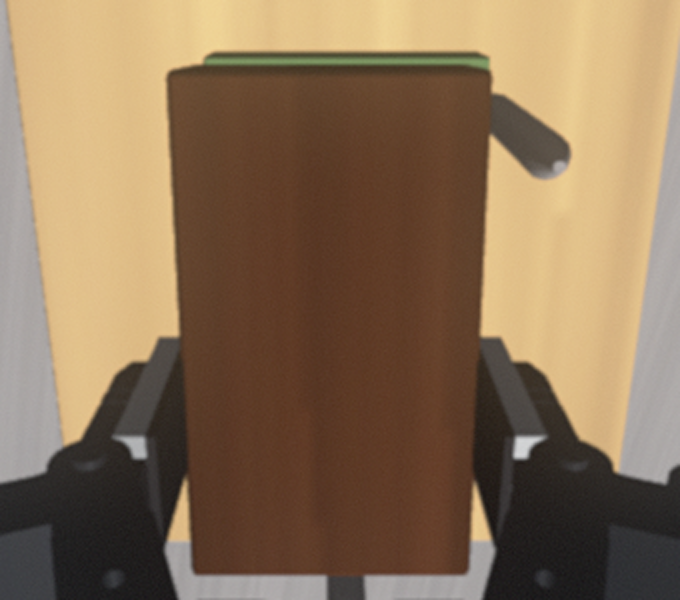

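The walnut is right up against the end pin at (340,578), about 3 mm further in -y than I aimed. I'll back off 2–3 mm in +y and settle it.

{"op": "step_arm", "data": {"targets": [[[0.005, 0, 0], [0, 0, 0]], [[0.009, 0, 0], [0, 0, 0]], [[0.009, 0, 0], [0, 0, 0]]]}}

```text
time_s: 16.05
position: [0.5428, 0.0972, 0.0147]
tool_rot: [[-0.189, 0.982, 0.004], [0.982, 0.189, -0.0], [-0.001, 0.003, -1.0]]
ft_force: [1.3, -1.9, 7.4]
grip_width: 0.0549
gripper_force: 63.3
```

{"op": "step_arm", "data": {"targets": [[[-0.006, 0, -0.002], [0, 0, 0]], [[-0.012, 0, -0.002], [0, 0, 0]], [[-0.016, 0, -0.002], [0, 0, 0]], [[-0.016, 0, -0.002], [0, 0, 0]]]}}

```text
time_s: 16.38
position: [0.5429, 0.0944, 0.0148]
tool_rot: [[-0.189, 0.982, 0.002], [0.982, 0.189, 0.003], [0.002, 0.002, -1.0]]
ft_force: [0.3, 9.3, 8.5]
grip_width: 0.0547
gripper_force: 63.4
```

{"op": "step_arm", "data": {"targets": [[[0.003, 0, 0], [0, 0, 0]], [[0.003, 0, 0], [0, 0, 0]], [[0.003, 0, -0.006], [0, 0, 0]], [[0.003, 0.006, -0.006], [0, 0, 0]], [[0.003, 0.012, -0.006], [0, 0, 0]], [[0.003, 0.018, -0.006], [0, 0, 0]], [[0.003, 0.022, -0.006], [0, 0, 0]], [[0.003, 0.022, -0.006], [0, 0, 0]]], "jaw": 63}}

```text
time_s: 17.05
position: [0.549, 0.0955, 0.0155]
tool_rot: [[-0.19, 0.982, 0.0], [0.982, 0.19, -0.0], [-0.0, 0.0, -1.0]]
ft_force: [0.7, 0.3, 0.5]
grip_width: 0.063
gripper_force: 0.0
```

{"op": "step_arm", "data": {"targets": [[[0, 0.004, 0], [0, 0, 0]], [[0, 0.007, 0], [0, 0, 0]], [[0, 0.01, 0], [0, 0, 0]], [[0, 0.01, 0], [0, 0, 0]]]}}

```text
time_s: 17.38
position: [0.5497, 0.096, 0.0153]
tool_rot: [[-0.19, 0.982, -0.005], [0.982, 0.19, -0.0], [0.001, -0.005, -1.0]]
ft_force: [-7.8, -1.2, 4.6]
grip_width: 0.0629
gripper_force: 4.1
```

{"op": "step_arm", "data": {"targets": [[[0, -0.01, 0], [0, 0, 0]], [[0, -0.016, 0], [0, 0, 0]], [[0, -0.016, -0.1], [0, 0, 0]], [[0, -0.016, -0.2], [0, 0, 0]], [[-0.1, -0.03, -0.28], [0, 0, 0]], [[-0.75, -0.44, -0.28], [0, 0, 0.02]], [[-0.75, -0.44, -0.28], [0, 0, 0.02]], [[-0.75, -0.44, -0.28], [0, 0, 0.02]], [[-0.75, -0.44, -0.28], [0, 0, 0.02]], [[-0.75, -0.44, -0.28], [0, 0, 0.02]]], "jaw": 75}}

```text
time_s: 18.22
position: [0.4722, -0.1309, 0.0999]
tool_rot: [[-0.175, 0.985, 0.001], [0.985, 0.175, -0.001], [-0.001, 0.001, -1.0]]
ft_force: [1.4, 0.1, 1.1]
grip_width: 0.0751
gripper_force: 0.0
```

{"op": "step_arm", "data": {"targets": [[[0, 0, 0], [0, 0, 0]], [[0, 0, 0], [0, 0, 0]]]}}

```text
time_s: 18.38
position: [0.4726, -0.1311, 0.0998]
tool_rot: [[-0.17, 0.985, 0.001], [0.985, 0.17, -0.0], [-0.0, 0.001, -1.0]]
ft_force: [0.4, 0.5, 1.2]
grip_width: 0.0751
gripper_force: 0.0
```

```bash
python3 -c "
from h import *
s=env.observe();print(s['position'])
go(*grasp('bra',.0));go(*grasp('bra',-.024))
d=snap('wrist','w9');seg(d,(15,120,60),(30,255,255),.01,150,520)
r=np.radians(12.);print('expected tool', np.array(s['tool_rot']).reshape(3,3).T@(np.array([.4643,-.151,.01])-s['position'])*1000)
"
```

```text
[ 0.47259282 -0.13109524  0.09975059]
shift [-0.1005 -0.0373  0.3325] turn [ 0.001   0.0006 -0.0485]
shift [-0.1004 -0.0374  0.4125] turn [ 0.001   0.0006 -0.0485]
depth z 0.0105
tool [-18.8 -12.1] [55.  99.9] 87.36
nest [-128.5 -237.3] [55.  99.9] 1.39
expected tool [-18.15827655 -11.63890209  89.74937969]
```

{"op": "step_arm", "data": {"targets": [[[-0.1, -0.039, 0.05], [0, 0, -0.056]], [[-0.1, -0.039, 0.15], [0, 0, -0.056]], [[-0.1, -0.039, 0.25], [0, 0, -0.056]], [[-0.1, -0.039, 0.33], [0, 0, -0.056]], [[-0.1, -0.039, 0.38], [0, 0, -0.056]], [[-0.1, -0.039, 0.4], [0, 0, -0.056]], [[-0.1, -0.039, 0.412], [0, 0, -0.056]], [[-0.1, -0.039, 0.412], [0, 0, -0.056]]]}}

```text
time_s: 19.1
position: [0.4671, -0.1601, -0.024]
tool_rot: [[-0.219, 0.976, 0.0], [0.976, 0.219, 0.0], [-0.0, 0.0, -1.0]]
ft_force: [0.3, 0.8, -0.3]
grip_width: 0.0747
gripper_force: 0.0
```

{"op": "step_arm", "data": {"targets": [[[0, 0, 0], [0, 0, 0]], [[0, 0, 0], [0, 0, 0]], [[0, 0, 0], [0, 0, 0]], [[0, 0, 0], [0, 0, 0]], [[0, 0, 0], [0, 0, 0]], [[0, 0, 0], [0, 0, 0]]], "jaw": 50, "grip_force": 70}}

```text
time_s: 19.6
position: [0.4673, -0.1608, -0.0225]
tool_rot: [[-0.218, 0.976, 0.002], [0.976, 0.218, -0.001], [-0.001, 0.002, -1.0]]
ft_force: [-1.1, 1.6, 8.6]
grip_width: 0.0536
gripper_force: 73.2
```

```bash
python3 -c "
from h import *
s=env.observe();print(s['position'])
d=snap('wrist','w10');seg(d,(15,120,60),(30,255,255),.01,150,500)
"
```

```text
[ 0.46727425 -0.16079451 -0.02251628]
depth z 0.0104
tool [10.7 -0.2] [100.1  56.3] 0.14
nest [-128.2 -237.4] [ 56.3 100.1] 1.25
```

```bash
python3 -c "
from h import *
go(nest(-3,-7.2,72),NY)"
```

```text
shift [ 0.7893  0.432  -0.3753] turn [0.0025 0.0019 0.0354]
```

{"op": "step_arm", "data": {"targets": [[[0, 0, -0.1], [0, 0, 0]], [[0, 0, -0.22], [0, 0, 0]], [[0.1, 0.05, -0.34], [0, 0, 0.035]], [[0.789, 0.432, -0.375], [0, 0, 0.035]], [[0.789, 0.432, -0.375], [0, 0, 0.035]], [[0.789, 0.432, -0.375], [0, 0, 0.035]], [[0.789, 0.432, -0.375], [0, 0, 0.035]], [[0.789, 0.432, -0.375], [0, 0, 0.035]], [[0.789, 0.432, -0.375], [0, 0, 0.035]], [[0.789, 0.432, -0.375], [0, 0, 0.035]]]}}

```text
time_s: 20.48
position: [0.5423, 0.1039, 0.0893]
tool_rot: [[-0.196, 0.981, 0.002], [0.981, 0.196, 0.002], [0.001, 0.003, -1.0]]
ft_force: [-0.7, -0.5, -3.8]
grip_width: 0.0536
gripper_force: 78.2
```

{"op": "step_arm", "data": {"targets": [[[0, 0, 0], [0, 0, 0]], [[0, 0, 0], [0, 0, 0]]]}}

```text
time_s: 20.65
position: [0.5411, 0.0983, 0.0885]
tool_rot: [[-0.191, 0.982, -0.001], [0.982, 0.191, -0.0], [-0.0, -0.001, -1.0]]
ft_force: [0.2, 0.2, -4.1]
grip_width: 0.0531
gripper_force: 78.2
```

```bash
python3 -c "
from h import *
s=env.observe();print(s['position'])
go(nest(-3,-7.2,72),NY)
d=snap('wrist','w11');seg(d,(15,120,60),(30,255,255),s['position'][2]+.0325,180,480)
"
```

```text
[0.5411073  0.09834827 0.08850598]
shift [ 0.0005  0.0029 -0.005 ] turn [-0.0008  0.0002  0.0007]
depth z 0.1212
tool [11.7 -0.2] [ 56.  101.2] 89.73
nest [-5.   2.9] [ 56.  101.2] 0.04
```

{"op": "step_arm", "data": {"targets": [[[0, 0.004, 0.04], [0, 0, 0]], [[0, 0.004, 0.09], [0, 0, 0]], [[0, 0.004, 0.14], [0, 0, 0]], [[0, 0.004, 0.17], [0, 0, 0]], [[0, 0.004, 0.185], [0, 0, 0]], [[0, 0.004, 0.19], [0, 0, 0]], [[0, 0.004, 0.195], [0, 0, 0]], [[0, 0.004, 0.2], [0, 0, 0]], [[0, 0.004, 0.2], [0, 0, 0]]]}}

```text
time_s: 21.45
position: [0.543, 0.0986, 0.0288]
tool_rot: [[-0.191, 0.982, 0.001], [0.982, 0.191, -0.0], [-0.0, 0.001, -1.0]]
ft_force: [-0.3, -0.2, -4.9]
grip_width: 0.0535
gripper_force: 78.2
```

{"op": "step_arm", "data": {"targets": [[[0, 0, 0.003], [0, 0, 0]], [[0, 0, 0.006], [0, 0, 0]], [[0, 0, 0.007], [0, 0, 0]], [[0, 0, 0.007], [0, 0, 0]]]}}

```text
time_s: 21.78
position: [0.5431, 0.0987, 0.0276]
tool_rot: [[-0.191, 0.982, 0.001], [0.982, 0.191, -0.0], [-0.0, 0.001, -1.0]]
ft_force: [-2.5, -0.1, 5.7]
grip_width: 0.0535
gripper_force: 79.3
```

{"op": "step_arm", "data": {"targets": [[[-0.006, 0, -0.002], [0, 0, 0]], [[-0.01, 0, -0.002], [0, 0, 0]], [[-0.014, 0, -0.002], [0, 0, 0]], [[-0.014, 0, -0.002], [0, 0, 0]]]}}

```text
time_s: 22.12
position: [0.5434, 0.0969, 0.0276]
tool_rot: [[-0.191, 0.982, 0.0], [0.982, 0.191, 0.004], [0.004, 0.001, -1.0]]
ft_force: [-3.0, 13.7, 3.2]
grip_width: 0.0534
gripper_force: 79.1
```

{"op": "step_arm", "data": {"targets": [[[-0.003, 0, -0.001], [0, 0, 0]], [[-0.006, 0, -0.001], [0, 0, 0]], [[-0.006, 0, -0.001], [0, 0, 0]]]}}

```text
time_s: 22.37
position: [0.5433, 0.0967, 0.0276]
tool_rot: [[-0.191, 0.982, -0.0], [0.982, 0.191, 0.007], [0.007, 0.001, -1.0]]
ft_force: [-1.7, 22.5, 1.2]
grip_width: 0.0529
gripper_force: 78.8
```

```bash
python3 -c "
from h import *
d=snap('wrist','w12');s=env.observe();print(s['position'],s['ft_force'],s['wrist_torque']);seg(d,(15,120,60),(30,255,255),.060,180,480)
cv2.imwrite('pics/w12.png',cv2.resize(d['img'][130:430,150:490,::-1],None,fx=2,fy=2,interpolation=cv2.INTER_CUBIC))
"
```

```text
[0.54332655 0.09668173 0.02760914] [-1.5216153  21.78115501  0.60390465] [3.69724038 0.27931378 0.13505732]
depth z 0.0603
tool [12.5 -0. ] [104.4  56.9] 0.02
nest [-3.1  2. ] [104.4  56.9] 89.78
```

View pics/w12.png

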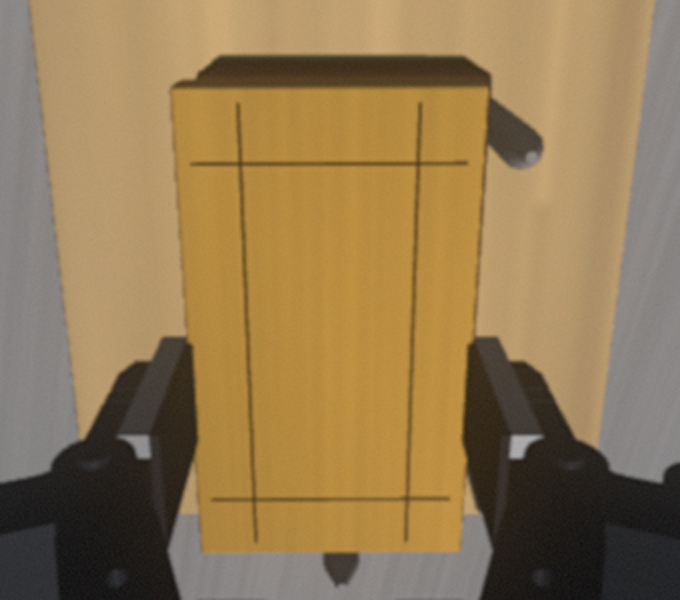

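The brass plate's end is against pin 3 at (342,553), with the x gap still open at (488,100). I'll ease off, release, and push it over to the long-side pins.

{"op": "step_arm", "data": {"targets": [[[0.006, 0, 0], [0, 0, 0]], [[0.01, 0, 0], [0, 0, 0]], [[0.01, 0, 0], [0, 0, 0]]]}}

```text
time_s: 22.67
position: [0.5433, 0.097, 0.0276]
tool_rot: [[-0.191, 0.982, 0.0], [0.982, 0.191, 0.002], [0.002, 0.001, -1.0]]
ft_force: [-0.7, 7.6, 1.5]
grip_width: 0.0537
gripper_force: 78.7
```

{"op": "step_arm", "data": {"targets": [[[0, 0, 0], [0, 0, 0]], [[0, 0, 0], [0, 0, 0]], [[0, 0, 0], [0, 0, 0]], [[0, 0.006, -0.002], [0, 0, 0]], [[0, 0.012, -0.002], [0, 0, 0]], [[0, 0.018, -0.002], [0, 0, 0]], [[0, 0.022, -0.002], [0, 0, 0]], [[0, 0.022, -0.002], [0, 0, 0]]], "jaw": 63}}

```text
time_s: 23.33
position: [0.5494, 0.0969, 0.0277]
tool_rot: [[-0.191, 0.982, -0.001], [0.982, 0.191, -0.0], [0.0, -0.001, -1.0]]
ft_force: [-4.7, -0.8, 1.5]
grip_width: 0.0632
gripper_force: 2.0
```

{"op": "step_arm", "data": {"targets": [[[0, 0.003, 0], [0, 0, 0]], [[0, 0.006, 0], [0, 0, 0]], [[0, 0.007, 0], [0, 0, 0]], [[0, 0.007, 0], [0, 0, 0]]]}}

```text
time_s: 23.67
position: [0.5496, 0.0972, 0.0276]
tool_rot: [[-0.191, 0.982, -0.006], [0.982, 0.191, -0.001], [0.001, -0.006, -1.0]]
ft_force: [-10.9, -2.9, 6.3]
grip_width: 0.063
gripper_force: 5.4
```

{"op": "step_arm", "data": {"targets": [[[0, -0.01, 0], [0, 0, 0]], [[0, -0.016, 0], [0, 0, 0]], [[0, -0.016, -0.1], [0, 0, 0]], [[0, -0.016, -0.2], [0, 0, 0]], [[-0.1, -0.01, -0.26], [0, 0, 0]], [[-0.8, 0.02, -0.26], [0, 0, -0.2]], [[-0.8, 0.02, -0.26], [0, 0, -0.2]], [[-0.8, 0.02, -0.26], [0, 0, -0.2]], [[-0.8, 0.02, -0.26], [0, 0, -0.2]], [[-0.8, 0.02, -0.26], [0, 0, -0.2]]], "jaw": 75}}

```text
time_s: 24.5
position: [0.6031, -0.1348, 0.1062]
tool_rot: [[-0.342, 0.94, 0.002], [0.94, 0.342, -0.0], [-0.001, 0.001, -1.0]]
ft_force: [0.6, 1.5, -0.4]
grip_width: 0.0747
gripper_force: 0.0
```

{"op": "step_arm", "data": {"targets": [[[-0.03, 0, 0], [0, 0, 0]], [[-0.03, 0, 0], [0, 0, 0]], [[-0.03, 0, 0], [0, 0, 0]]]}}

```text
time_s: 24.75
position: [0.6056, -0.1409, 0.1056]
tool_rot: [[-0.341, 0.94, 0.0], [0.94, 0.341, 0.0], [0.0, 0.0, -1.0]]
ft_force: [-0.5, -0.2, -0.2]
grip_width: 0.0748
gripper_force: 0.0
```

```bash
python3 -c "
from h import *
s=env.observe();print(s['position'])
go(*grasp('tem',-.024))
d=snap('wrist','w13');seg(d,(105,120,40),(125,255,255),.01,150,520)
print('expected tool', np.array(s['tool_rot']).reshape(3,3).T@(np.array([.603,-.1505,.01])-s['position'])*1000)
"
```

```text
[ 0.60561022 -0.14086547  0.10563806]
shift [-0.0673 -0.019   0.4321] turn [ 0.0004 -0.0004 -0.0075]
depth z 0.0104
tool [-7.6 -4.6] [54.3 98.4] 89.88
nest [   8.6 -262.7] [54.3 98.4] 8.96
expected tool [-8.19455769 -5.77414482 95.63359213]
```

{"op": "step_arm", "data": {"targets": [[[-0.067, -0.017, 0.05], [0, 0, -0.005]], [[-0.067, -0.017, 0.15], [0, 0, -0.005]], [[-0.067, -0.017, 0.25], [0, 0, -0.005]], [[-0.067, -0.017, 0.34], [0, 0, -0.005]], [[-0.067, -0.017, 0.4], [0, 0, -0.005]], [[-0.067, -0.017, 0.42], [0, 0, -0.005]], [[-0.067, -0.017, 0.432], [0, 0, -0.005]], [[-0.067, -0.017, 0.432], [0, 0, -0.005]]]}}

```text
time_s: 25.47
position: [0.608, -0.1608, -0.0233]
tool_rot: [[-0.347, 0.938, 0.001], [0.938, 0.347, -0.0], [-0.0, 0.0, -1.0]]
ft_force: [0.7, 0.2, 2.2]
grip_width: 0.0751
gripper_force: 0.0
```

{"op": "step_arm", "data": {"targets": [[[0, 0, 0], [0, 0, 0]], [[0, 0, 0], [0, 0, 0]], [[0, 0, 0], [0, 0, 0]], [[0, 0, 0], [0, 0, 0]], [[0, 0, 0], [0, 0, 0]], [[0, 0, 0], [0, 0, 0]]], "jaw": 50}}

```text
time_s: 25.97
position: [0.6087, -0.1618, -0.0216]
tool_rot: [[-0.346, 0.938, 0.003], [0.938, 0.346, -0.001], [-0.002, 0.003, -1.0]]
ft_force: [-1.5, 1.8, 6.3]
grip_width: 0.0537
gripper_force: 73.8
```

```bash
python3 -c "
from h import *
s=env.observe();print(s['position'])
d=snap('wrist','w14');seg(d,(105,120,30),(125,255,255),.01,150,500)
go(nest(-3,-7.5,82),NY)
"
```

```text
[ 0.60869658 -0.16177881 -0.02156694]
depth z 0.0104
tool [13.5 -0.1] [99.  55.5] 0.16
nest [   8.6 -263.1] [55.5 99. ] 8.88
shift [ 0.8896  0.0923 -0.4069] turn [0.0036 0.0025 0.2053]
```

{"op": "step_arm", "data": {"targets": [[[0, 0, -0.1], [0, 0, 0]], [[0, 0, -0.22], [0, 0, 0]], [[0.1, 0.01, -0.35], [0, 0, 0.05]], [[0.886, 0.092, -0.405], [0, 0, 0.205]], [[0.886, 0.092, -0.405], [0, 0, 0.205]], [[0.886, 0.092, -0.405], [0, 0, 0.205]], [[0.886, 0.092, -0.405], [0, 0, 0.205]], [[0.886, 0.092, -0.405], [0, 0, 0.205]], [[0.886, 0.092, -0.405], [0, 0, 0.205]], [[0.886, 0.092, -0.405], [0, 0, 0.205]]]}}

```text
time_s: 26.85
position: [0.5398, 0.1027, 0.0994]
tool_rot: [[-0.196, 0.981, 0.001], [0.981, 0.196, 0.002], [0.001, 0.001, -1.0]]
ft_force: [0.6, 0.2, -1.6]
grip_width: 0.0533
gripper_force: 75.0
```

{"op": "step_arm", "data": {"targets": [[[0, 0, 0], [0, 0, 0]], [[0, 0, 0], [0, 0, 0]], [[0, 0, 0], [0, 0, 0]]]}}

```text
time_s: 27.1
position: [0.542, 0.0963, 0.098]
tool_rot: [[-0.19, 0.982, 0.0], [0.982, 0.19, -0.0], [-0.0, 0.0, -1.0]]
ft_force: [-0.5, 0.3, -2.0]
grip_width: 0.0532
gripper_force: 75.0
```

```bash
python3 -c "
from h import *
s=env.observe();print(s['position'],s['grip_width'])
go(nest(-3,-8.5,0),NY)
d=snap('wrist','w15');seg(d,(105,120,30),(125,255,255),s['position'][2]+.0316,170,490)
"
```

```text
[0.54203731 0.09627205 0.09797135] 0.0531942480695629
shift [0.0036 0.001  0.2666] turn [ 0.0006  0.0004 -0.0014]
depth z 0.1298
tool [13.4 -0.2] [98.2 55.1] 0.04
nest [-4.6  2.7] [98.2 55.1] 89.66
```

{"op": "step_arm", "data": {"targets": [[[0.006, 0, 0.04], [0, 0, 0]], [[0.006, 0, 0.09], [0, 0, 0]], [[0.006, 0, 0.14], [0, 0, 0]], [[0.006, 0, 0.165], [0, 0, 0]], [[0.006, 0, 0.18], [0, 0, 0]], [[0.006, 0, 0.188], [0, 0, 0]], [[0.006, 0, 0.192], [0, 0, 0]], [[0.006, 0, 0.195], [0, 0, 0]], [[0.006, 0, 0.195], [0, 0, 0]]]}}

```text
time_s: 27.9
position: [0.5416, 0.099, 0.0397]
tool_rot: [[-0.191, 0.982, 0.001], [0.982, 0.191, -0.0], [-0.0, 0.001, -1.0]]
ft_force: [-0.0, 0.7, -1.7]
grip_width: 0.0535
gripper_force: 75.0
```

{"op": "step_arm", "data": {"targets": [[[0, 0, 0.003], [0, 0, 0]], [[0, 0, 0.005], [0, 0, 0]], [[0, 0, 0.005], [0, 0, 0]]]}}

```text
time_s: 28.15
position: [0.5416, 0.099, 0.0384]
tool_rot: [[-0.191, 0.982, 0.001], [0.982, 0.191, -0.0], [-0.0, 0.001, -1.0]]
ft_force: [-0.6, -1.3, 2.7]
grip_width: 0.0532
gripper_force: 75.6
```

Landed with light contact. Now I'll slide it to -y.

{"op": "step_arm", "data": {"targets": [[[-0.006, 0, 0], [0, 0, 0]], [[-0.01, 0, 0], [0, 0, 0]], [[-0.014, 0, 0], [0, 0, 0]], [[-0.014, 0, 0], [0, 0, 0]]]}}

```text
time_s: 28.48
position: [0.5427, 0.0951, 0.0384]
tool_rot: [[-0.191, 0.982, 0.002], [0.982, 0.191, 0.001], [0.0, 0.002, -1.0]]
ft_force: [-0.3, 3.2, 6.7]
grip_width: 0.0536
gripper_force: 75.9
```

{"op": "step_arm", "data": {"targets": [[[-0.004, 0, -0.001], [0, 0, 0]], [[-0.007, 0, -0.001], [0, 0, 0]], [[-0.007, 0, -0.001], [0, 0, 0]]]}}

```text
time_s: 28.73
position: [0.5428, 0.093, 0.0384]
tool_rot: [[-0.191, 0.982, 0.001], [0.982, 0.191, 0.001], [0.0, 0.001, -1.0]]
ft_force: [-0.7, 3.7, 4.7]
grip_width: 0.0534
gripper_force: 75.9
```

{"op": "step_arm", "data": {"targets": [[[-0.003, 0, -0.001], [0, 0, 0]], [[-0.006, 0, -0.001], [0, 0, 0]], [[-0.006, 0, -0.001], [0, 0, 0]]]}}

```text
time_s: 28.98
position: [0.5428, 0.0923, 0.0384]
tool_rot: [[-0.191, 0.982, 0.0], [0.982, 0.191, 0.003], [0.002, 0.001, -1.0]]
ft_force: [-1.3, 9.7, 2.6]
grip_width: 0.0534
gripper_force: 75.7
```

Contact with the end pin at 10 N. Release and push over to the x pins.

{"op": "step_arm", "data": {"targets": [[[0.001, 0, 0], [0, 0, 0]], [[0.001, 0, 0], [0, 0, 0]], [[0.001, 0, 0], [0, 0, 0]], [[0.001, 0.006, -0.002], [0, 0, 0]], [[0.001, 0.012, -0.002], [0, 0, 0]], [[0.001, 0.018, -0.002], [0, 0, 0]], [[0.001, 0.024, -0.002], [0, 0, 0]], [[0.001, 0.026, -0.002], [0, 0, 0]], [[0.001, 0.026, -0.002], [0, 0, 0]]], "jaw": 63}}

```text
time_s: 29.73
position: [0.5505, 0.0928, 0.0389]
tool_rot: [[-0.191, 0.982, -0.0], [0.982, 0.191, -0.0], [-0.0, -0.0, -1.0]]
ft_force: [-0.3, -0.6, -0.0]
grip_width: 0.063
gripper_force: 0.5
```

{"op": "step_arm", "data": {"targets": [[[0, 0.003, 0], [0, 0, 0]], [[0, 0.005, 0], [0, 0, 0]], [[0, 0.005, 0], [0, 0, 0]]]}}

```text
time_s: 29.98
position: [0.5512, 0.0932, 0.0389]
tool_rot: [[-0.191, 0.982, -0.002], [0.982, 0.191, 0.0], [0.0, -0.002, -1.0]]
ft_force: [-5.1, -0.5, 2.8]
grip_width: 0.0628
gripper_force: 2.5
```

```bash
python3 -c "
from h import *
d=snap('wrist','w16');s=env.observe();print(s['position'],s['ft_force']);seg(d,(105,120,30),(125,255,255),.070,170,490)
cv2.imwrite('pics/w16.png',cv2.resize(d['img'][130:430,150:490,::-1],None,fx=2,fy=2,interpolation=cv2.INTER_CUBIC))
"
```

```text
[0.55120389 0.09321662 0.0388526 ] [-5.13834705 -0.92330081  2.83393104]
depth z 0.0704
tool [15.5 -3.8] [55.7 98.3] 89.95
nest [0.3 0.3] [98.3 55.7] 89.86
```

View pics/w16.png

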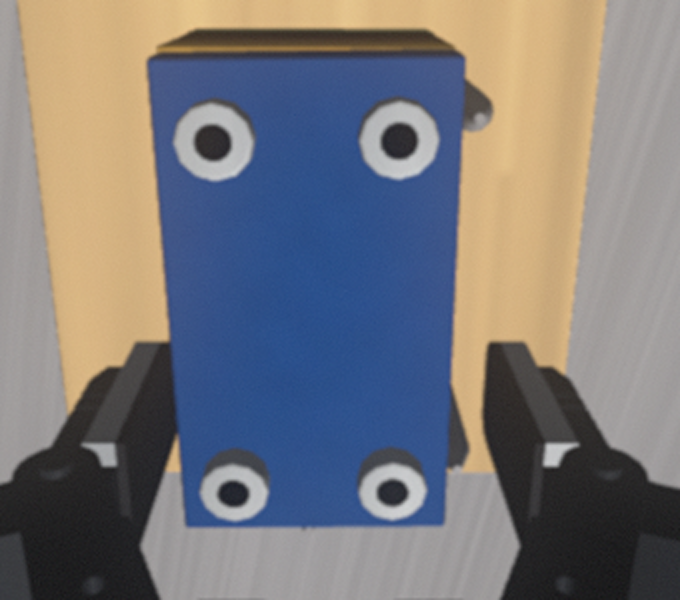

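The template lies flat, bushings up, touching the pins at (465,100) and (450,430) and against pin 3 at (305,527). I'll retreat and locate the red handle.

{"op": "step_arm", "data": {"targets": [[[0, -0.01, 0], [0, 0, 0]], [[0, -0.014, 0], [0, 0, 0]], [[0, -0.014, -0.1], [0, 0, 0]], [[-0.1, -0.014, -0.25], [0, 0, 0]], [[-0.2, -0.014, -0.4], [0, 0, 0]], [[-0.2, -0.014, -0.6], [0, 0, 0]], [[-0.2, -0.014, -0.75], [0, 0, 0]], [[-0.2, -0.014, -0.75], [0, 0, 0]], [[-0.2, -0.014, -0.75], [0, 0, 0]]], "jaw": 75}}

```text
time_s: 30.78
position: [0.5619, 0.0325, 0.2723]
tool_rot: [[-0.19, 0.982, 0.015], [0.982, 0.19, -0.002], [-0.005, 0.015, -1.0]]
ft_force: [0.5, 0.3, 0.7]
grip_width: 0.0747
gripper_force: 0.0
```

```bash
cat >> h.py <<'E'
def tonest(w,N2=None):
    o=(w-(N if N2 is None else N2))*1000;a=np.radians(NY);return np.c_[o[:,0]*np.cos(a)+o[:,1]*np.sin(a),-o[:,0]*np.sin(a)+o[:,1]*np.cos(a),o[:,2]]
E
python3 - <<'E'
from h import *
print(env.observe()['position'])
for n in('wrist','top','scene'):
    d=snap(n,n+'1');h=cv2.cvtColor(d['img'],cv2.COLOR_RGB2HSV)
    m=cv2.inRange(h,np.array((0,170,90)),np.array((6,255,255)))|cv2.inRange(h,np.array((174,170,90)),np.array((180,255,255)))
    v,u=np.nonzero(m);w=world(d,u,v);q=tonest(w);i=(q[:,2]>60)&(q[:,2]<180)&(q[:,1]>130)&(q[:,1]<260)&(abs(q[:,0])<50)
    q=q[i];print(n,len(q),end=': ')
    if len(q):
        for lo in range(140,250,15):
            k=(q[:,1]>=lo)&(q[:,1]<lo+15)
            if k.sum()>3: print(lo+7,'x',np.percentile(q[k,0],[5,50,95]).round(0),'z',np.percentile(q[k,2],[5,95]).round(0),end='; ')
    print()
d=load('top1');h=cv2.cvtColor(d['img'],cv2.COLOR_RGB2HSV)
for n,lo,hi,z in(('blue',(105,120,30),(125,255,255),.07),):
    m=cv2.inRange(h,np.array(lo),np.array(hi));k,l,st,c=cv2.connectedComponentsWithStats(m);i=[j for j in range(1,k) if st[j,4]>300]
    for j in i:
        v,u=np.nonzero(l==j);q=tonest(world(d,u,v,z));r=cv2.minAreaRect(q[:,:2].astype(np.float32));print(n,np.round(r[0],1),np.round(r[1],1),round(r[2],1))
E
```

```text
[0.56186944 0.03249532 0.27234371]
wrist 0: 
top 201: 147 x [-6. -2.  0.] z [103. 110.]; 162 x [-6. -1.  4.] z [104. 109.]; 177 x [-6. -2.  4.] z [105. 112.]; 192 x [-6. -2.  4.] z [107. 113.]; 207 x [-6. -1.  4.] z [108. 114.]; 222 x [-6. -1.  3.] z [108. 116.]; 
scene 490: 147 x [-2.  5.  8.] z [ 98. 109.]; 162 x [-2.  6.  9.] z [ 97. 110.]; 177 x [-3.  6.  8.] z [ 98. 112.]; 192 x [-2.  5.  8.] z [100. 112.]; 207 x [-3.  6.  9.] z [102. 114.]; 222 x [-2.  5.  8.] z [103. 115.]; 237 x [-2.  4.  7.] z [106. 114.]; 
blue [12.4 -7.1] [75.8 29.4] 79.8
blue [-364.1 -850.5] [ 48.  123.5] 76.5
```

```bash
python3 -c "
from h import *
go(nest(0,212,250),NY);go(nest(0,212,63),NY)"
```

```text
shift [ 0.9552 -0.0053 -0.0144] turn [ 0.0008  0.0002 -0.0001]
shift [ 0.9553 -0.0057  0.6089] turn [ 0.0008  0.0002 -0.0001]
```

{"op": "step_arm", "data": {"targets": [[[0.955, -0.006, 0], [0, 0, 0]], [[0.955, -0.006, 0], [0, 0, 0]], [[0.955, -0.006, 0], [0, 0, 0]], [[0.955, -0.006, 0], [0, 0, 0]], [[0.955, -0.006, 0], [0, 0, 0]], [[0.955, -0.006, 0], [0, 0, 0]], [[0.955, -0.006, 0], [0, 0, 0]], [[0.955, -0.006, 0], [0, 0, 0]], [[0.955, -0.006, 0.2], [0, 0, 0]], [[0.955, -0.006, 0.3], [0, 0, 0]]], "jaw": 45}}

```text
time_s: 31.77
position: [0.5027, 0.3152, 0.1795]
tool_rot: [[-0.193, 0.981, 0.003], [0.981, 0.193, 0.001], [0.0, 0.003, -1.0]]
ft_force: [-0.1, 1.8, -0.6]
grip_width: 0.0447
gripper_force: 0.0
```

{"op": "step_arm", "data": {"targets": [[[0, 0, 0], [0, 0, 0]], [[0, 0, 0], [0, 0, 0]]]}}

```text
time_s: 31.93
position: [0.5019, 0.3138, 0.1788]
tool_rot: [[-0.191, 0.982, -0.005], [0.982, 0.191, -0.002], [-0.001, -0.006, -1.0]]
ft_force: [0.0, 0.2, 0.1]
grip_width: 0.0446
gripper_force: 0.0
```

```bash
python3 -c "
from h import *
s=env.observe();print(s['position'],s['ft_force']);go(nest(0,212,63),NY)
d=snap('wrist','w17')
h=cv2.cvtColor(d['img'],cv2.COLOR_RGB2HSV);m=cv2.inRange(h,np.array((0,150,70)),np.array((6,255,255)))|cv2.inRange(h,np.array((174,150,70)),np.array((180,255,255)))
v,u=np.nonzero(m);q=tonest(world(d,u,v));i=(q[:,2]>60)&(q[:,2]<180)&(abs(q[:,0])<50);q=q[i];print(len(q))
for lo in range(140,250,15):
    k=(q[:,1]>=lo)&(q[:,1]<lo+15)
    if k.sum()>3: print(lo+7,'x',np.percentile(q[k,0],[5,50,95]).round(1),'z',np.percentile(q[k,2],[5,95]).round(0),end='; ')
"
```

```text
[0.50191908 0.31384091 0.17880534] [0.03713966 0.18468124 0.13417439]
shift [0.0014 0.0059 0.326 ] turn [-0.0073  0.0012 -0.    ]
2573
147 x [-4.1  1.2  6.9] z [103. 107.]; 162 x [-4.8  1.2  7.8] z [104. 108.]; 177 x [-4.7  1.1  7.5] z [106. 110.]; 192 x [-5.2  1.   7.4] z [106. 111.]; 207 x [-5.1  1.6  7.8] z [107. 113.]; 222 x [-5.   1.5  7.6] z [109. 114.]; 237 x [-2.6  2.7  6.8] z [110. 114.];
```

{"op": "step_arm", "data": {"targets": [[[0, 0.008, 0.08], [0, 0, 0]], [[0, 0.008, 0.18], [0, 0, 0]], [[0, 0.008, 0.26], [0, 0, 0]], [[0, 0.008, 0.3], [0, 0, 0]], [[0, 0.008, 0.32], [0, 0, 0]], [[0, 0.008, 0.326], [0, 0, 0]], [[0, 0.008, 0.326], [0, 0, 0]]]}}

```text
time_s: 32.57
position: [0.5063, 0.3151, 0.0845]
tool_rot: [[-0.191, 0.982, 0.003], [0.982, 0.191, 0.001], [0.0, 0.003, -1.0]]
ft_force: [0.1, -0.5, 0.3]
grip_width: 0.045
gripper_force: 0.0
```

{"op": "step_arm", "data": {"targets": [[[0, 0, 0], [0, 0, 0]], [[0, 0, 0], [0, 0, 0]], [[0, 0, 0], [0, 0, 0]], [[0, 0, 0], [0, 0, 0]], [[0, 0, 0], [0, 0, 0]], [[0, 0, 0], [0, 0, 0]], [[0, 0, 0], [0, 0, 0]]], "jaw": 8, "grip_force": 40}}

```text
time_s: 33.15
position: [0.5041, 0.3149, 0.0837]
tool_rot: [[-0.191, 0.982, -0.002], [0.982, 0.191, -0.0], [0.0, -0.002, -1.0]]
ft_force: [-6.7, -0.8, 4.5]
grip_width: 0.015
gripper_force: 44.4
```

```bash
python3 -c "
from h import *
s=env.observe();p=np.array([s['position']]);R=np.array(s['tool_rot']).reshape(3,3);print('TCP nest',tonest(p).round(1))
T=[(212,103),(208,114),(202,127),(191,143),(177,159),(160,173),(138,184),(117,190),(100,192),(80,193),(74,193)]
# arc centre + shifts in tool units relative to the first point
for y,z in T: print((y-212)/300,(103-z)/300)
"
```

```text
TCP nest [[  1.1 212.3  65.7]]
0.0 0.0
-0.013333333333333334 -0.03666666666666667
-0.03333333333333333 -0.08
-0.07 -0.13333333333333333
-0.11666666666666667 -0.18666666666666668
-0.17333333333333334 -0.23333333333333334
-0.24666666666666667 -0.27
-0.31666666666666665 -0.29
-0.37333333333333335 -0.2966666666666667
-0.44 -0.3
-0.46 -0.3
```

{"op": "step_arm", "data": {"targets": [[[-0.005, -0.004, -0.018], [0, 0, 0]], [[-0.013, -0.004, -0.037], [0, 0, 0]], [[-0.022, -0.004, -0.058], [0, 0, 0]], [[-0.033, -0.004, -0.08], [0, 0, 0]], [[-0.05, -0.004, -0.107], [0, 0, 0]], [[-0.07, -0.004, -0.133], [0, 0, 0]], [[-0.07, -0.004, -0.133], [0, 0, 0]]]}}

```text
time_s: 33.73
position: [0.5082, 0.2927, 0.1245]
tool_rot: [[-0.19, 0.982, 0.0], [0.982, 0.19, -0.0], [-0.0, 0.0, -1.0]]
ft_force: [-2.9, -1.3, -3.3]
grip_width: 0.0152
gripper_force: 42.6
```

Moving freely at about 3 N. I'll continue along the arc.

{"op": "step_arm", "data": {"targets": [[[-0.023, 0, -0.027], [0, 0, 0]], [[-0.047, 0, -0.053], [0, 0, 0]], [[-0.075, 0, -0.077], [0, 0, 0]], [[-0.103, 0, -0.1], [0, 0, 0]], [[-0.14, 0, -0.119], [0, 0, 0]], [[-0.177, 0, -0.137], [0, 0, 0]], [[-0.212, 0, -0.148], [0, 0, 0]], [[-0.247, 0, -0.157], [0, 0, 0]], [[-0.247, 0, -0.157], [0, 0, 0]]]}}

```text
time_s: 34.48
position: [0.5224, 0.2194, 0.1704]
tool_rot: [[-0.189, 0.982, -0.0], [0.982, 0.189, -0.0], [-0.0, -0.0, -1.0]]
ft_force: [-3.4, -1.7, -4.5]
grip_width: 0.0148
gripper_force: 47.3
```

```bash
python3 -c "
from h import *
s=env.observe();print('TCP nest',tonest(np.array([s['position']])).round(1),s['ft_force'])
d=snap('scene','s3');cv2.imwrite('pics/s3.png',cv2.resize(d['img'][240:440,250:500,::-1],None,fx=3,fy=3,interpolation=cv2.INTER_CUBIC))
h=cv2.cvtColor(d['img'],cv2.COLOR_RGB2HSV);m=cv2.inRange(h,np.array((0,150,70)),np.array((6,255,255)))|cv2.inRange(h,np.array((174,150,70)),np.array((180,255,255)))
v,u=np.nonzero(m);q=tonest(world(d,u,v));q=q[(q[:,2]>40)&(q[:,2]<260)&(abs(q[:,0])<40)&(q[:,1]<260)];print(len(q))
for lo in range(60,250,20):
    k=(q[:,2]>=lo)&(q[:,2]<lo+20)
    if k.sum()>3: print('z',lo+10,'y',np.median(q[k,1]).round(0))
"
```

```text
TCP nest [[  0.8 115.  152.4]] [-3.41014725 -1.65948335 -4.52719603]
240
z 130 y 103.0
z 150 y 107.0
z 170 y 112.0
z 190 y 129.0
z 210 y 130.0
z 230 y 127.0
```

{"op": "step_arm", "data": {"targets": [[[-0.03, 0, -0.004], [0, 0, 0]], [[-0.06, 0, -0.007], [0, 0, 0]], [[-0.09, 0, -0.009], [0, 0, 0]], [[-0.12, 0, -0.01], [0, 0, 0]], [[-0.137, 0, -0.01], [0, 0, 0]], [[-0.137, 0, -0.01], [0, 0, 0]]]}}

```text
time_s: 35.03
position: [0.53, 0.1799, 0.1728]
tool_rot: [[-0.19, 0.982, -0.001], [0.982, 0.19, 0.0], [0.0, -0.001, -1.0]]
ft_force: [-4.3, 0.7, -4.1]
grip_width: 0.0152
gripper_force: 49.2
```

Now I'll push on towards the stop.

{"op": "step_arm", "data": {"targets": [[[-0.015, 0, 0], [0, 0, 0]], [[-0.03, 0, 0], [0, 0, 0]], [[-0.03, 0, 0], [0, 0, 0]]]}}

```text
time_s: 35.28
position: [0.5315, 0.1716, 0.1724]
tool_rot: [[-0.191, 0.982, -0.001], [0.982, 0.191, 0.0], [0.0, -0.001, -1.0]]
ft_force: [-4.1, 2.6, -7.1]
grip_width: 0.0149
gripper_force: 48.8
```

```bash
cat > r.py <<'E'
from h import *
import sys
s=env.observe();print('TCP nest',tonest(np.array([s['position']])).round(1),np.round(s['ft_force'],1))
d=snap('scene',sys.argv[1]);h=cv2.cvtColor(d['img'],cv2.COLOR_RGB2HSV);m=cv2.inRange(h,np.array((0,150,70)),np.array((6,255,255)))|cv2.inRange(h,np.array((174,150,70)),np.array((180,255,255)))
v,u=np.nonzero(m);q=tonest(world(d,u,v));q=q[(q[:,2]>40)&(q[:,2]<260)&(abs(q[:,0])<40)&(q[:,1]<260)];print(len(q))
for lo in range(90,250,20):
    k=(q[:,2]>=lo)&(q[:,2]<lo+20)
    if k.sum()>3: print('z',lo+10,'y',np.percentile(q[k,1],[5,50,95]).round(0))
E
python3 r.py s4
```

```text
TCP nest [[  0.7  66.4 154.4]] [-4.1  2.6 -7.1]
291
z 140 y [77. 83. 89.]
z 160 y [75. 83. 88.]
z 180 y [77. 82. 87.]
z 200 y [78. 83. 87.]
z 220 y [75. 81. 87.]
```

{"op": "step_arm", "data": {"targets": [[[-0.015, 0, 0], [0, 0, 0]], [[-0.03, 0, 0], [0, 0, 0]], [[-0.03, 0, 0], [0, 0, 0]]]}}

```text
time_s: 35.58
position: [0.5327, 0.1645, 0.1714]
tool_rot: [[-0.191, 0.981, -0.003], [0.981, 0.192, 0.003], [0.004, -0.002, -1.0]]
ft_force: [-3.3, 11.7, -15.1]
grip_width: 0.0149
gripper_force: 46.3
```

```bash
python3 r.py s5
```

```text
TCP nest [[  0.5  59.2 153.4]] [ -3.3  11.7 -15.1]
301
z 140 y [73. 79. 85.]
z 160 y [71. 78. 84.]
z 180 y [70. 77. 82.]
z 200 y [70. 76. 81.]
z 220 y [68. 74. 81.]
```

{"op": "step_arm", "data": {"targets": [[[-0.008, 0, 0.005], [0, 0, 0]], [[-0.016, 0, 0.008], [0, 0, 0]], [[-0.016, 0, 0.008], [0, 0, 0]]]}}

```text
time_s: 35.88
position: [0.5336, 0.161, 0.1702]
tool_rot: [[-0.192, 0.981, -0.001], [0.981, 0.192, 0.005], [0.005, -0.0, -1.0]]
ft_force: [-5.3, 15.8, -4.9]
grip_width: 0.0149
gripper_force: 46.2
```

```bash
python3 r.py s6
```

```text
TCP nest [[  0.7  55.5 152.2]] [-5.3 15.8 -4.9]
313
z 140 y [71. 78. 85.]
z 160 y [69. 77. 84.]
z 180 y [67. 74. 80.]
z 200 y [67. 73. 78.]
z 220 y [64. 71. 77.]
```

{"op": "step_arm", "data": {"targets": [[[-0.008, 0, 0], [0, 0, 0]], [[-0.014, 0, 0], [0, 0, 0]], [[-0.014, 0, 0], [0, 0, 0]]]}}

```text
time_s: 36.18
position: [0.5341, 0.1578, 0.1696]
tool_rot: [[-0.193, 0.981, -0.002], [0.981, 0.193, 0.006], [0.007, -0.001, -1.0]]
ft_force: [-5.1, 21.2, -9.6]
grip_width: 0.0154
gripper_force: 42.5
```

```bash
python3 r.py s7
```

```text
TCP nest [[  0.6  52.3 151.6]] [-5.1 21.2 -9.6]
324
z 140 y [69. 77. 83.]
z 160 y [67. 74. 81.]
z 180 y [63. 71. 78.]
z 200 y [63. 71. 77.]
z 220 y [60. 67. 75.]
```

{"op": "step_arm", "data": {"targets": [[[-0.01, 0, 0.002], [0, 0, 0]], [[-0.016, 0, 0.004], [0, 0, 0]], [[-0.016, 0, 0.004], [0, 0, 0]], [[-0.016, 0, 0.004], [0, 0, 0]]]}}

```text
time_s: 36.57
position: [0.5349, 0.1539, 0.1688]
tool_rot: [[-0.193, 0.981, -0.002], [0.981, 0.193, 0.008], [0.008, -0.001, -1.0]]
ft_force: [-6.4, 23.4, -7.6]
grip_width: 0.0151
gripper_force: 39.0
```

```bash
python3 r.py s8; python3 -c "
from h import *
d=load('s8');cv2.imwrite('pics/s8b.png',cv2.resize(d['img'][250:430,260:480,::-1],None,fx=3.3,fy=3.3,interpolation=cv2.INTER_CUBIC))"
```

```text
TCP nest [[  0.6  48.3 150.8]] [-6.4 23.4 -7.6]
322
z 140 y [70. 76. 81.]
z 160 y [65. 73. 78.]
z 180 y [63. 70. 76.]
z 200 y [59. 66. 73.]
z 220 y [57. 64. 71.]
```

View pics/s8b.png

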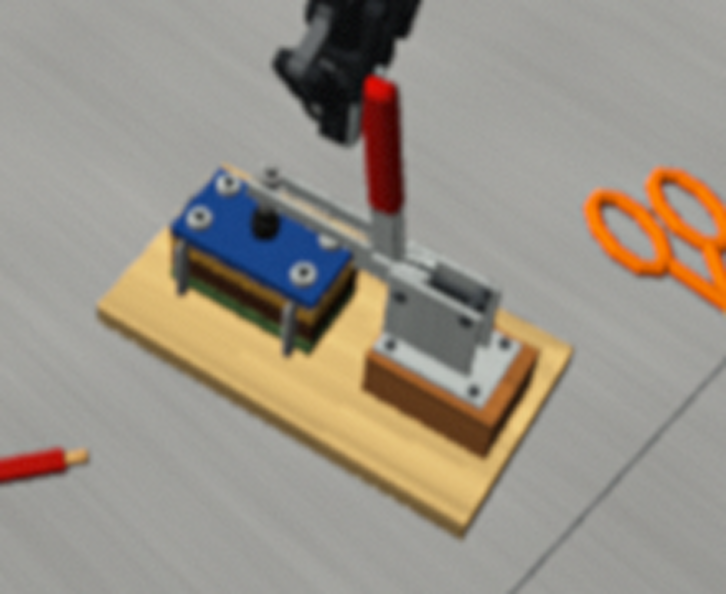

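The foot is pressing the centre of the template at (263,220) and the handle is upright at (385,150), just past dead centre. I'll unload the push and let go.

{"op": "step_arm", "data": {"targets": [[[0.008, 0, 0], [0, 0, 0]], [[0.014, 0, 0], [0, 0, 0]], [[0.014, 0, 0], [0, 0, 0]]]}}

```text
time_s: 36.87
position: [0.5346, 0.1563, 0.1697]
tool_rot: [[-0.193, 0.981, -0.0], [0.981, 0.193, 0.003], [0.003, 0.0, -1.0]]
ft_force: [-5.7, 13.3, -2.5]
grip_width: 0.0153
gripper_force: 39.7
```

{"op": "step_arm", "data": {"targets": [[[0, 0, 0], [0, 0, 0]], [[0, 0, 0], [0, 0, 0]], [[0, 0, 0], [0, 0, 0]], [[0, 0, 0], [0, 0, 0]]], "jaw": 45}}

```text
time_s: 37.2
position: [0.5361, 0.1533, 0.1699]
tool_rot: [[-0.19, 0.982, 0.002], [0.982, 0.19, -0.001], [-0.001, 0.002, -1.0]]
ft_force: [0.2, -0.8, -0.8]
grip_width: 0.0448
gripper_force: 0.0
```

```bash
python3 r.py s9
```

```text
TCP nest [[  1.7  47.6 151.9]] [ 0.2 -0.8 -0.8]
336
z 140 y [ 87.  94. 100.]
z 160 y [ 90.  97. 104.]
z 180 y [ 94. 101. 109.]
z 200 y [ 98. 105. 114.]
z 220 y [101. 107. 114.]
```

The handle sprang back to y≈105. The rising force past y≈74 suggests I was loading the end stop and it rebounded on release. I'll regrip, push to the stop with less force, and unload gradually before opening.

{"op": "step_arm", "data": {"targets": [[[0.06, -0.003, 0], [0, 0, 0]], [[0.13, -0.003, 0], [0, 0, 0]], [[0.18, -0.003, 0], [0, 0, 0]], [[0.185, -0.003, 0], [0, 0, 0]], [[0.185, -0.003, 0], [0, 0, 0]]]}}

```text
time_s: 37.67
position: [0.5239, 0.2083, 0.1694]
tool_rot: [[-0.192, 0.981, 0.001], [0.981, 0.192, -0.0], [-0.0, 0.001, -1.0]]
ft_force: [-0.0, -0.1, -0.3]
grip_width: 0.045
gripper_force: 0.0
```

{"op": "step_arm", "data": {"targets": [[[0, 0, 0], [0, 0, 0]], [[0, 0, 0], [0, 0, 0]], [[0, 0, 0], [0, 0, 0]], [[0, 0, 0], [0, 0, 0]], [[0, 0, 0], [0, 0, 0]], [[0, 0, 0], [0, 0, 0]]], "jaw": 8, "grip_force": 60}}

```text
time_s: 38.17
position: [0.5243, 0.2076, 0.1694]
tool_rot: [[-0.19, 0.982, 0.001], [0.982, 0.19, -0.0], [-0.001, 0.001, -1.0]]
ft_force: [3.3, -1.2, 0.2]
grip_width: 0.0156
gripper_force: 59.4
```

{"op": "step_arm", "data": {"targets": [[[-0.02, 0, 0], [0, 0, 0]], [[-0.04, 0, 0], [0, 0, 0]], [[-0.06, 0, 0], [0, 0, 0]], [[-0.08, 0, 0], [0, 0, 0]], [[-0.08, 0, 0], [0, 0, 0]]]}}

```text
time_s: 38.58
position: [0.5289, 0.1849, 0.1703]
tool_rot: [[-0.19, 0.982, 0.002], [0.982, 0.19, 0.003], [0.003, 0.002, -1.0]]
ft_force: [0.9, 4.4, 6.7]
grip_width: 0.0152
gripper_force: 60.8
```

```bash
python3 r.py t1
```

```text
TCP nest [[  0.6  79.9 152.3]] [0.9 4.4 6.7]
123
z 140 y [77. 84. 90.]
z 160 y [78. 83. 90.]
z 220 y [76. 89. 92.]
```

{"op": "step_arm", "data": {"targets": [[[-0.008, 0, 0], [0, 0, 0]], [[-0.008, 0, 0], [0, 0, 0]]]}}

```text
time_s: 38.8
position: [0.5292, 0.1829, 0.1702]
tool_rot: [[-0.191, 0.982, 0.002], [0.982, 0.191, 0.003], [0.003, 0.002, -1.0]]
ft_force: [1.6, 5.2, 5.7]
grip_width: 0.0154
gripper_force: 60.7
```

{"op": "step_arm", "data": {"targets": [[[-0.008, 0, 0], [0, 0, 0]], [[-0.008, 0, 0], [0, 0, 0]]]}}

```text
time_s: 38.97
position: [0.5296, 0.1805, 0.1701]
tool_rot: [[-0.191, 0.982, 0.002], [0.982, 0.191, 0.003], [0.002, 0.002, -1.0]]
ft_force: [1.8, 5.0, 5.1]
grip_width: 0.0152
gripper_force: 60.7
```

{"op": "step_arm", "data": {"targets": [[[-0.008, 0, 0], [0, 0, 0]], [[-0.008, 0, 0], [0, 0, 0]]]}}

```text
time_s: 39.13
position: [0.53, 0.1784, 0.1698]
tool_rot: [[-0.191, 0.982, 0.001], [0.982, 0.191, 0.003], [0.003, 0.002, -1.0]]
ft_force: [2.8, 5.4, 4.7]
grip_width: 0.0154
gripper_force: 60.6
```

```bash
python3 r.py t2
```

```text
TCP nest [[  0.5  73.3 151.8]] [2.8 5.4 4.7]
126
z 140 y [75. 81. 87.]
z 160 y [73. 80. 86.]
z 180 y [83. 84. 86.]
z 220 y [68. 82. 84.]
```

{"op": "step_arm", "data": {"targets": [[[-0.008, 0, 0], [0, 0, 0]], [[-0.008, 0, 0], [0, 0, 0]]]}}

```text
time_s: 39.35
position: [0.5303, 0.1765, 0.1694]
tool_rot: [[-0.191, 0.982, 0.001], [0.982, 0.191, 0.004], [0.004, 0.001, -1.0]]
ft_force: [2.5, 8.7, 1.5]
grip_width: 0.0156
gripper_force: 60.2
```

{"op": "step_arm", "data": {"targets": [[[-0.008, 0, 0], [0, 0, 0]], [[-0.008, 0, 0], [0, 0, 0]]]}}

```text
time_s: 39.52
position: [0.5306, 0.1747, 0.1691]
tool_rot: [[-0.191, 0.981, 0.0], [0.981, 0.191, 0.005], [0.005, 0.001, -1.0]]
ft_force: [2.9, 12.4, -0.8]
grip_width: 0.0153
gripper_force: 59.7
```

{"op": "step_arm", "data": {"targets": [[[-0.008, 0, 0], [0, 0, 0]], [[-0.008, 0, 0], [0, 0, 0]]]}}

```text
time_s: 39.68
position: [0.5308, 0.1732, 0.1687]
tool_rot: [[-0.192, 0.981, -0.001], [0.981, 0.192, 0.007], [0.007, 0.001, -1.0]]
ft_force: [3.1, 16.1, -3.1]
grip_width: 0.0152
gripper_force: 59.4
```

```bash
python3 r.py t3
```

```text
TCP nest [[  0.3  68.1 150.7]] [ 3.1 16.1 -3.1]
129
z 140 y [71. 79. 84.]
z 160 y [70. 77. 82.]
z 180 y [78. 80. 81.]
z 220 y [64. 77. 79.]
```

{"op": "step_arm", "data": {"targets": [[[0.008, 0, 0], [0, 0, 0]], [[0.008, 0, 0], [0, 0, 0]]]}}

```text
time_s: 39.9
position: [0.5307, 0.1743, 0.169]
tool_rot: [[-0.192, 0.981, 0.0], [0.981, 0.192, 0.003], [0.003, 0.001, -1.0]]
ft_force: [2.8, 8.4, -2.6]
grip_width: 0.0153
gripper_force: 59.5
```

{"op": "step_arm", "data": {"targets": [[[0.006, 0, 0], [0, 0, 0]], [[0.006, 0, 0], [0, 0, 0]]]}}

```text
time_s: 40.07
position: [0.5306, 0.1749, 0.1691]
tool_rot: [[-0.191, 0.981, 0.001], [0.981, 0.191, 0.0], [0.0, 0.001, -1.0]]
ft_force: [3.7, 4.4, 0.4]
grip_width: 0.0156
gripper_force: 59.6
```

```bash
python3 r.py t4
```

```text
TCP nest [[  0.4  69.8 151.1]] [3.7 4.4 0.4]
131
z 140 y [73. 79. 85.]
z 160 y [72. 79. 85.]
z 180 y [80. 82. 83.]
z 220 y [66. 78. 81.]
z 240 y [73. 77. 77.]
```

{"op": "step_arm", "data": {"targets": [[[0.005, 0, 0], [0, 0, 0]], [[0.005, 0, 0], [0, 0, 0]], [[0.005, 0, 0], [0, 0, 0]]]}}

```text
time_s: 40.37
position: [0.5304, 0.1758, 0.1694]
tool_rot: [[-0.191, 0.982, 0.001], [0.982, 0.191, -0.0], [-0.0, 0.001, -1.0]]
ft_force: [4.4, 1.5, -0.3]
grip_width: 0.0153
gripper_force: 59.8
```

{"op": "step_arm", "data": {"targets": [[[0.004, 0, 0], [0, 0, 0]], [[0.004, 0, 0], [0, 0, 0]], [[0.004, 0, 0], [0, 0, 0]]]}}

```text
time_s: 40.62
position: [0.5303, 0.1766, 0.1696]
tool_rot: [[-0.191, 0.982, 0.001], [0.982, 0.191, -0.001], [-0.001, 0.001, -1.0]]
ft_force: [4.9, -1.0, 1.1]
grip_width: 0.015
gripper_force: 60.0
```

```bash
python3 r.py t5
```

```text
TCP nest [[  0.4  71.6 151.6]] [ 4.9 -1.   1.1]
131
z 140 y [73. 80. 86.]
z 160 y [73. 80. 85.]
z 180 y [82. 83. 87.]
z 220 y [67. 81. 84.]
```

{"op": "step_arm", "data": {"targets": [[[-0.007, 0, 0], [0, 0, 0]], [[-0.007, 0, 0], [0, 0, 0]], [[-0.007, 0, 0], [0, 0, 0]]]}}

```text
time_s: 40.92
position: [0.5304, 0.1758, 0.1693]
tool_rot: [[-0.191, 0.982, 0.001], [0.982, 0.191, 0.002], [0.002, 0.001, -1.0]]
ft_force: [4.7, 3.8, 0.9]
grip_width: 0.0154
gripper_force: 59.9
```

{"op": "step_arm", "data": {"targets": [[[0, 0, 0], [0, 0, 0]], [[0, 0, 0], [0, 0, 0]], [[0, 0, 0], [0, 0, 0]], [[0, 0, 0], [0, 0, 0]], [[0, 0, 0], [0, 0, 0]]], "jaw": 45}}

```text
time_s: 41.33
position: [0.5299, 0.1751, 0.1691]
tool_rot: [[-0.191, 0.982, -0.001], [0.982, 0.191, -0.0], [0.0, -0.001, -1.0]]
ft_force: [-0.5, -0.1, -0.1]
grip_width: 0.0451
gripper_force: 0.0
```

```bash
python3 r.py t6
```

```text
TCP nest [[ -0.2  70.1 151.1]] [-0.5 -0.1 -0.1]
272
z 140 y [75. 81. 87.]
z 160 y [74. 81. 86.]
z 180 y [75. 81. 87.]
z 200 y [75. 81. 85.]
z 220 y [77. 81. 86.]
```

The handle is standing vertical at y≈81 with the fingers open. I'll lift straight off and verify.

{"op": "step_arm", "data": {"targets": [[[0, 0.004, -0.05], [0, 0, 0]], [[0, 0.004, -0.15], [0, 0, 0]], [[0, 0.004, -0.3], [0, 0, 0]], [[0, 0.004, -0.45], [0, 0, 0]], [[-0.1, 0, -0.55], [0, 0, 0]], [[-0.5, -0.2, -0.55], [0, 0, 0]], [[-0.9, -0.5, -0.55], [0, 0, 0]], [[-0.9, -0.5, -0.55], [0, 0, 0]], [[-0.9, -0.5, -0.55], [0, 0, 0]], [[-0.9, -0.5, -0.55], [0, 0, 0]]]}}

```text
time_s: 42.22
position: [0.462, -0.0473, 0.3333]
tool_rot: [[-0.191, 0.982, -0.0], [0.982, 0.191, 0.0], [0.0, 0.0, -1.0]]
ft_force: [1.0, -1.0, 0.2]
grip_width: 0.0452
gripper_force: 0.0
```

{"op": "step_arm", "data": {"targets": [[[-0.1, 0, 0], [0, 0, 0]], [[-0.2, 0, 0], [0, 0, 0]], [[-0.3, 0, 0], [0, 0, 0]], [[-0.4, 0, 0], [0, 0, 0]], [[-0.4, 0, 0], [0, 0, 0]], [[-0.4, 0, 0], [0, 0, 0]]]}}

```text
time_s: 42.72
position: [0.4861, -0.1648, 0.3327]
tool_rot: [[-0.189, 0.982, -0.001], [0.982, 0.189, 0.001], [0.001, -0.001, -1.0]]
ft_force: [0.3, 0.6, -0.1]
grip_width: 0.045
gripper_force: 0.0
```

```bash
python3 r.py f1; python3 - <<'E'
from h import *
t=snap('top','ftop');a=load('f1')
A=cv2.resize(a['img'][250:430,270:470,::-1],(400,360),interpolation=cv2.INTER_CUBIC)
B=cv2.resize(t['img'][160:260,140:280,::-1],(400,286),interpolation=cv2.INTER_CUBIC)
C=np.zeros((360,800,3),np.uint8);C[:,:400]=A;C[:286,400:]=B
cv2.imwrite('pics/final.png',C)
t0=load('top0')
for n,(u,v) in dict(tape=(472,229),tin=(368,130)).items():
    D=np.abs(t['img'][v-25:v+25,u-25:u+25].astype(int)-t0['img'][v-25:v+25,u-25:u+25].astype(int)).sum(2);print(n,'changed px',(D>60).sum())
# pile edges in scene view: template top outline in nest frame
for n,d in(('scene',a),('top',t)):
    h=cv2.cvtColor(d['img'],cv2.COLOR_RGB2HSV);m=cv2.inRange(h,np.array((105,110,40)),np.array((125,255,255)))
    m=cv2.morphologyEx(m,cv2.MORPH_CLOSE,np.ones((9,9)));k,l,st,c=cv2.connectedComponentsWithStats(m)
    for j in range(1,k):
        v,u=np.nonzero(l==j);q=tonest(world(d,u,v,.07))
        if len(q)>200 and abs(q.mean(0)[:2]).max()<60: r=cv2.minAreaRect(q[:,:2].astype(np.float32));print(n,np.round(r[0],1),np.round(r[1],1),round(r[2],1))
E
```

```text
TCP nest [[-108.1 -255.1  314.7]] [ 0.3  0.6 -0.1]
312
z 140 y [75. 81. 87.]
z 160 y [74. 80. 86.]
z 180 y [73. 80. 86.]
z 200 y [71. 78. 85.]
z 220 y [70. 78. 85.]
tape changed px 12
tin changed px 306
scene [3.1 2.2] [55.3 98.9] 0.2
top [-0.7 -0.9] [97.5 53.8] 90.0
```

View pics/final.png

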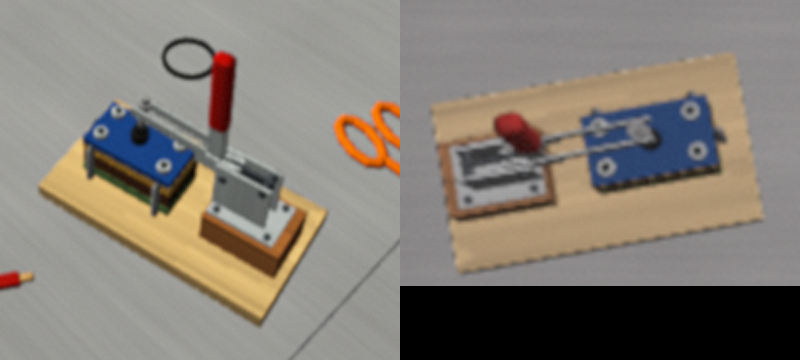

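```bash
python3 - <<'E'
from h import *
for a,b,R in(('scene0','f1',{'tin':(169,302),'tape':(196,203)}),('top0','ftop',{'tin':(368,130),'tape':(472,229)})):
    A,B=load(a),load(b)
    for n,(u,v) in R.items():
        p=[cv2.cvtColor(x['img'][v-30:v+30,u-30:u+30],cv2.COLOR_RGB2GRAY) for x in(A,B)]
        print(a,n,np.round(cv2.phaseCorrelate(p[0].astype(np.float32),p[1].astype(np.float32),cv2.createHanningWindow((60,60),cv2.CV_32F)),2))
E
python3 r.py f2
```

```text
TCP nest [[-107.8 -253.5  315.3]] [-0.2  0.2 -0.7]
311
z 140 y [75. 81. 87.]
z 160 y [74. 81. 86.]
z 180 y [73. 79. 85.]
z 200 y [71. 78. 84.]
z 220 y [71. 78. 85.]Traceback (most recent call last):
  File "<stdin>", line 6, in <module>
    return _wrapfunc(a, 'round', decimals=decimals, out=out)
    return _wrapit(obj, method, *args, **kwds)
    conv = _array_converter(obj)
ValueError: setting an array element with a sequence. The requested array has an inhomogeneous shape after 1 dimensions. The detected shape was (2,) + inhomogeneous part.
```

```bash
python3 - <<'E'
from h import *
for a,b,R in(('scene0','f1',{'tin':(169,302),'tape':(196,203)}),('top0','ftop',{'tin':(368,130),'tape':(472,229)})):
    A,B=load(a),load(b)
    for n,(u,v) in R.items():
        p=[cv2.cvtColor(x['img'][v-30:v+30,u-30:u+30],cv2.COLOR_RGB2GRAY).astype(np.float32) for x in(A,B)]
        print(a,n,cv2.phaseCorrelate(p[0],p[1],cv2.createHanningWindow((60,60),cv2.CV_32F)))
# side faces of the pile in the scene view: +x faces of the layers, nest x by depth
d=load('f1');v,u=np.mgrid[250:430,270:470];q=tonest(world(d,u.ravel(),v.ravel()))
for nm,z0,z1 in(('fib',2,10),('wal',14,30),('bra',33,41),('tem',43,51)):
    i=(q[:,2]>z0)&(q[:,2]<z1)&(abs(q[:,1])<30)&(q[:,0]>15)&(q[:,0]<40);j=(q[:,2]>z0)&(q[:,2]<z1)&(abs(q[:,0])<22)&(q[:,1]>40)&(q[:,1]<62)
    print(nm,'x face',np.median(q[i,0]).round(1),i.sum(),'y face',np.median(q[j,1]).round(1),j.sum())
E
```

```text
scene0 tin ((-0.11673880179782259, 0.08400789885212845), 0.8702419922086928)
scene0 tape ((-0.027555458072679784, -0.019281139928036595), 0.8458303372065227)
top0 tin ((-0.29937906096083466, -0.5041941265242755), 0.4869643211364746)
top0 tape ((-0.13793163981556944, -0.02663901329729157), 0.8864798927307129)
fib x face 30.0 122 y face 54.4 63
wal x face 27.1 128 y face 52.0 47
bra x face 27.2 64 y face 51.7 25
tem x face 27.7 62 y face 51.3 30
```

```bash
python3 -c "
from h import *
print(env.observe()['time_s'],close_job())"
```

```text
the job is handed in; nothing more can be done
42.8667 None
```

I loaded the pile against the three pins in the order asked, swung the clamp closed (it sprang back once and held on the second try), and handed the job in at 42.9 s; the tape measure and wax tin are where they were.

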